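# Hang the hexagonal pendant sample from the carousel on the display rail

## Robot

A 6-joint arm with a two-finger parallel gripper is mounted at the origin on the work surface. World frame = base frame: x ahead of the robot, y to its left, z up, the work surface at z = 0. Lengths are in m, angles in rad, forces in N, time in s.
With the tool pointing down it reaches from about 0.35 to 1 m from the base axis. Payload 7.1 kg.
Tool frame: the origin (TCP) lies on the front face of the gripper's body, between the roots of the fingers; the fingertips stand 73 mm ahead of it and the grasp point (between the pads) lies 54 mm ahead of it; y points along the fingers, z is the direction in which the jaws open and shut, and the axes are right-handed (so a half turn about y gives the same grasp; the last joint's range is limited). The gripper opens to 85 mm and grips with 20 to 120 N. Pads are 22 mm wide; open, the fingers measure 114 mm over their backs; the gripper's body (76 mm by 85 mm) begins 54 mm behind the grasp point. The pads swing forward as they close: fully open they stand 13 mm farther back than shut.
Start: joints at [1.135, 0.423, 1.63, -0, 1.089, -0.019], TCP at [0.253, 0.571, 0.304] pointing down, gripper open.
Joint ranges: [-3, 3], [-0.9, 2.11], [0.09, 2.58], [-1.31, 4.45], [0.11, 2.69], [-2.54, 2.54]. Speed limits (rad/s): [2.39, 2.39, 3.01, 3.14, 3.14, 3.14].

## Interface

Orientations are given as [roll, pitch, yaw] about the fixed x, y, z axes, in that order (R = Rz(yaw) Ry(pitch) Rx(roll)).
In Python, from rig import arm gives the robot as it stands. The module is installed in compiled form; this text tells all that it offers.
- The arm moves only by the shell command python3 -m inch 'ROWS' [FORCE]. ROWS is JSON, one flat list of numbers, 7 for each row, row after row: the shift along the tool's x, y, z scaled (see below), then the turn, a rotation vector about the tool's x, y, z scaled (see below), then the closure, from 0 (fully open) to 1 (shut). In form: [tx, ty, tz, wx, wy, wz, hand, tx, ty, tz, wx, wy, wz, hand, ...]. A call has 1 to 8 rows; each row shifts and turns the pose as measured when the row begins, along the tool's axes as they then stand; what a row does not reach is not made up. The controller multiplies each number of a shift by 0.05 m and each number of a turn by 6 degrees. A row lasts 1/8 s, in which the tool goes at most 62.5 mm and 10.7 degrees, less where a joint would pass 70% of its speed; a pose out of reach is approached as far as the arm can. A call with a number of a shift or a turn outside -1 to 1 is refused whole. A call with a gripper value outside its range is refused whole. The fingers move at their own pace and stop on an object; FORCE is the grip in N (left out, the last holds). Time passes only in rows, so rows that do not move let the fingers close. It gives the time, the measured TCP pose, the force and the opening at its end, in the units of the state.
- arm.sense(): the state, without advancing time (a new reading comes with each control period).
- arm.grab_frame(name): name is "side" or "top" or "wrist"; returns the picture (480x640x3 uint8, red, green, blue); there is no depth.
- arm.calibration(name): a dict with "vertical_fov" (degrees; the focal length in pixels is half the picture's height over the tangent of half this angle, whatever the lens; pixels are square), "cx", "cy" (the principal point, pixels), "R" (3x3) and "t" (3): a world point X has camera coordinates R X + t. Camera axes: x right, y down, z forward; pixel columns grow to the right and rows downward; lengths in m; the calibration is good to about 2 mm. A picture is of the moment at which its call begins: read the wrist's pose just before it. calibration takes no time and is no camera call; for the wrist camera it gives the pose at the moment of the call.
- arm.sign_off(): hands the job in, once; it reports no verdict.
The state is a dict: "t": time; "q": joint angles; "joint_velocities": joint speeds; "tau": joint torques, N m; "tool_pos": TCP position; "tcp_rot": TCP orientation; "ft_force": force on the tool from outside, world axes, zero at the start; "torque": the same for the moment, N m; "finger_gap": finger opening in m.
Only numpy, scipy, OpenCV 4.12 (cv2) and the standard library are available. Lean on these libraries where they do the work, as an engineer would, in place of code of your own. Each camera call takes 0.05 s, during which the arm holds its last target.

## Task

Turn the carousel's clear cover by its peg until the opening is centred over the hanger with the hexagonal block, and take that hanger out. Hook it onto the display rail over the dark loading plate, at the rail end nearest the carousel, then slide it along the rail, without lifting it off again, until it hangs centred above the upright metal fin, and let go. Leave the other hangers, including the one already on the rail, and everything else on the table where they are.

Things in the scene. Friction and masses are not known exactly. Their poses are not given: they have to be found in the camera images.
- carousel: Fixed round clear drum, radius 130 mm, wall 4 mm, floor 6 mm; origin at the centre of its underside. Radial walls 4 mm thick, 126 mm high, at 60, 180, 300 degrees from its x axis make 3 compartments; centre post radius 12 mm. The hexagonal hanger stands in the one about +x, 75 mm from the centre (6 mm each way). Upper face of the cover: 157 mm above the underside.
- opening (a point): Point on the upper face of the drum's clear cover, in the middle of its only opening, 75 mm from the turning axis (the drum's vertical centre line). The opening is a 110 degree sector, black edged, from 18 mm out to the rim. Cover 4 mm thick; turns freely either way, more than half a turn from any start, with light friction (0.5 N at the peg), and stays where it is left.
- peg_top (a point): Centre of the top of the upright round metal peg on the cover, 12 mm in diameter, 32 mm tall above the cover's upper face, 80 mm from the turning axis, exactly opposite the opening. It can be gripped and led round in an arc.
- hex: The hanger to hang: terracotta hexagonal block (46 mm wide along its y, 24 mm thick along x, 40 mm tall, flat underneath) under an aluminium hook 16 mm wide in y; 141 mm tall, about 100 g, standing loose and upright on the drum's floor. Origin at the centre of the underside, z up.
- hex_tab (a point): Centre of the top of its square grip tab: 14 x 14 mm in plan, on the hanger's axis, from 101 to 141 mm above its origin. Below the tab is the hook's bridge, 95 to 101 mm above the origin, x = -17 to +17 mm.
- hex_lip (a point): Lower end of the hook's lip, at x = +14 mm, 70 mm above the origin (lip x = +11 to +17 mm, up to the bridge). The stem is at x = -17 to -11 mm; a level arm joins it to the block at 40 to 46 mm. So the bar enters from the +x side through the gap 46 to 70 mm, and lowering the hanger then seats it under a V saddle. It may hang with its +x either way across the rail.
- hex_seat (a point): Point of that hanger on its axis, 86 mm above its origin, which coincides with the rail's centre line when it hangs properly.
- square: Another hanger in the carousel, same hook and size, with a square 40 mm block; origin at the centre of its underside. Leave it.
- arch: Another hanger in the carousel, same hook and size, with an arched (round-topped) 40 mm block; origin at the centre of its underside. Leave it.
- neighbour: A hanger with a square 40 mm block already hanging on the rail, 58 to 68 mm beyond the mark (centre to centre); same hook and size, origin at the centre of its underside, its +x along the rail frame's +x. Leave it.
- rail: Fixed display rail stand: wooden base board 100 x 420 x 14 mm, origin at the centre of its underside; steel bar of 12 mm diameter along its y axis, centre line 170 mm above the origin, between two posts (16 x 12 mm in plan, centred at y = -192 and +192 mm, 180 mm tall). The carousel is beyond its -y end.
- rail_mid (a point): Middle of the bar's centre line; axes as rail.
- load_place (a point): Point on the bar's centre line above the middle of the dark square loading plate (80 x 80 mm) let onto the base board, 125 mm from the bar's middle towards -y. Hang the hanger on the bar within 40 mm of this point along the bar.
- mark: The mark: a fixed thin metal fin, 80 mm long across the board (its x), 4 mm thick, top 34 mm above its origin, on a 14 mm wide foot on the base board; y along the bar. Origin at the centre of its underside, 14 mm above the rail's origin, straight below the bar.
- mug: White mug, radius 38 mm, 85 mm tall; bystander.
- glue: White bottle, radius 22 mm, 120 mm tall; bystander.
- jar: Jar with metal lid, radius 30 mm, 70 mm tall; bystander.
- discs: Two stacked wooden discs, one piece, radius 26 mm, 18 mm tall; bystander.
- brush: Brush lying on the table, origin on its underside; bystander.
- spool: Wooden spool, radius 24 mm, 42 mm tall; bystander.

How it is judged:
By the outcome, as a careful person would: the job done as asked, in the order asked, and still so for the second after the job is handed in, with the robot touching nothing.
It also fails if it takes over 58 s, if anything falls off the work surface, if the arm or the gripper's body presses on something with over 40 N, if the wrist force passes 120 N, or if a joint passes its speed limit or range.

## Working session

There is one attempt and no reset: what is moved stays moved. The work goes in short steps, Python scripts to look and compute and a shell command to move; the robot and the scene stay as the last step left them, time stands still between calls to the robot, and variables do not carry over. Pictures are saved under pics/ and viewed, and the job is handed in when it is done.

```bash
mkdir -p pics
python3 - <<'E'
from rig import arm
import cv2,numpy as np
print(arm.sense())
for n in("side","top","wrist"):
    c=arm.calibration(n); print(n,c)
    cv2.imwrite(f"pics/{n}0.png",arm.grab_frame(n)[:,:,::-1])
E
```

```text
{'t': 0.0, 'q': array([ 1.13500141e+00,  4.23828044e-01,  1.63069559e+00,  2.22457634e-05,
        1.08856495e+00, -1.89969899e-02]), 'joint_velocities': array([ 0.00058667, -0.00034881,  0.00019062,  0.00057341,  0.00141542,
        0.00113039]), 'tau': array([-2.25848635e-03, -5.57394433e+01, -2.81733119e+01, -1.55155603e-04,
        7.54363951e-03, -9.95035435e-06]), 'tool_pos': array([0.25281098, 0.5711174 , 0.30315139]), 'tcp_rot': array([-1.57229162e+00,  4.81064092e-05, -4.16808290e-01]), 'ft_force': array([-0.14632485,  0.23261125, -0.76055908]), 'torque': array([ 0.03942304, -0.00233505,  0.02767953]), 'finger_gap': 0.08514596176447771}
side {'vertical_fov': 56.82060971397284, 'cx': 318.72213348046773, 'cy': 232.8503646700149, 'R': array([[ 0.26726298, -0.96346156, -0.0176725 ],
       [-0.77000028, -0.20249868, -0.6050569 ],
       [ 0.57937041,  0.17531714, -0.79598607]]), 't': array([-0.12672324,  0.53112495,  0.79450479])}
top {'vertical_fov': 51.60553885839626, 'cx': 310.3363225635542, 'cy': 246.8411957224713, 'R': array([[-0.01151362, -0.99993009, -0.00269183],
       [-0.99376447,  0.01174111, -0.11087981],
       [ 0.11090367,  0.00139841, -0.99383018]]), 't': array([0.0093817 , 0.58351252, 0.99261837])}
wrist {'vertical_fov': 61.70761669477893, 'cx': 320.15685936106166, 'cy': 242.04154911635928, 'R': array([[ 0.40461831,  0.91448499, -0.00110963],
       [ 0.87872189, -0.38845817,  0.2773952 ],
       [ 0.2532427 , -0.11321424, -0.96075526]]), 't': array([-0.6255414, -0.0368844,  0.3783638])}
```

View pics/side0.png

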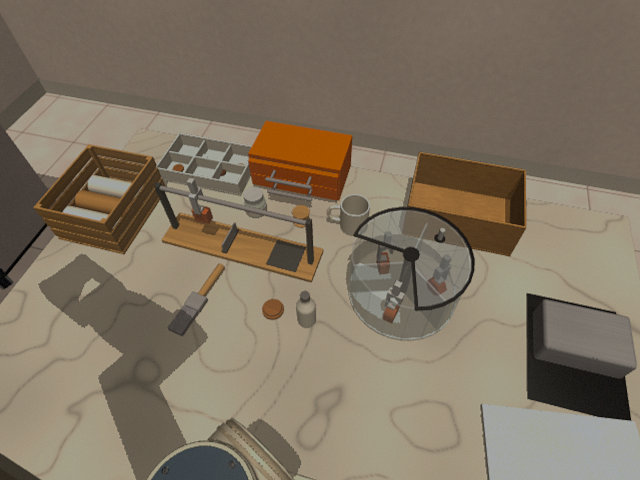

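View pics/top0.png

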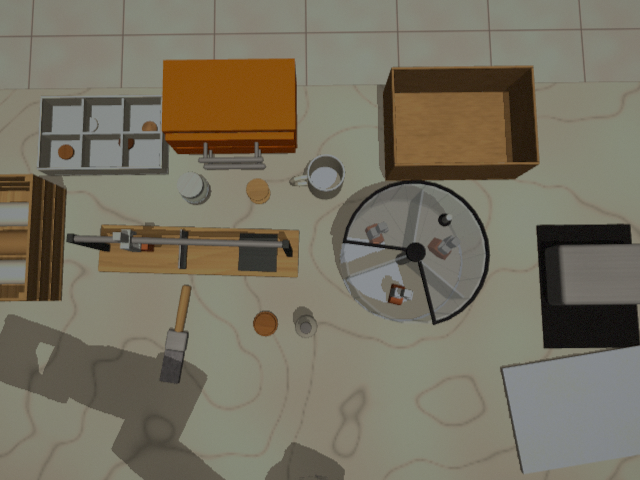

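View pics/wrist0.png

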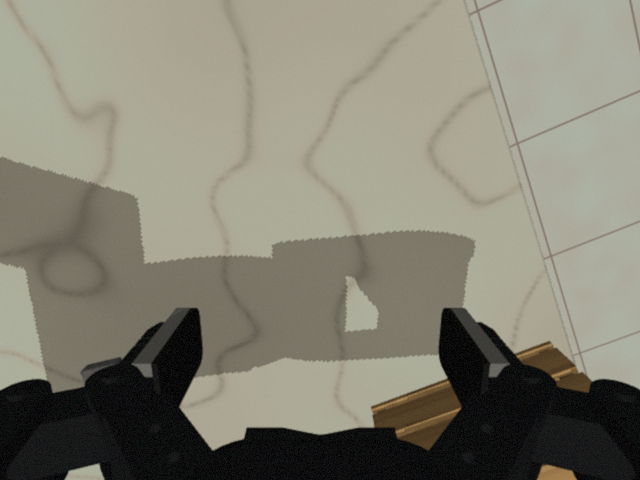

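```bash
cat > h.py <<'E'
import numpy as np,cv2
from rig import arm
from scipy.spatial.transform import Rotation as Ro
def cal(n):
    c=arm.calibration(n);f=240/np.tan(np.radians(c['vertical_fov'])/2);return f,c['cx'],c['cy'],np.array(c['R']),np.array(c['t'])
def un(n,u,v,z,c=None):
    f,cx,cy,R,t=c or cal(n)
    o=-R.T@t;d=R.T@np.array([(u-cx)/f,(v-cy)/f,1]);return o+d*(z-o[2])/d[2]
def pr(n,X,c=None):
    f,cx,cy,R,t=c or cal(n);p=R@np.array(X)+t;return np.array([f*p[0]/p[2]+cx,f*p[1]/p[2]+cy])
def tri(obs): # [(c,u,v)]
    A=[];b=[]
    for c,u,v in obs:
        if isinstance(c,str): c=cal(c)
        f,cx,cy,R,t=c
        for k,p in((0,(u-cx)/f),(1,(v-cy)/f)):
            A.append(R[k]-p*R[2]);b.append(p*t[2]-t[k])
    x=np.linalg.lstsq(np.array(A),np.array(b),rcond=None);return x[0]
def tool():
    s=arm.sense();return s,Ro.from_euler('xyz',s['tcp_rot']).as_matrix(),s['tool_pos']
E
python3 - <<'E'
import cv2
t=cv2.imread('pics/top0.png');s=cv2.imread('pics/side0.png')
cv2.imwrite('pics/topz.png',cv2.resize(t[170:335,330:500],None,fx=4.6,fy=3.6*1.0,interpolation=cv2.INTER_CUBIC)[:600,:800])
cv2.imwrite('pics/sidez.png',cv2.resize(s[195:345,335:485],None,fx=4,fy=4,interpolation=cv2.INTER_CUBIC))
cv2.imwrite('pics/topz2.png',cv2.resize(t[210:290,55:315],None,fx=3,fy=3,interpolation=cv2.INTER_CUBIC))
E
```

```text
(no output)
```

View pics/topz.png

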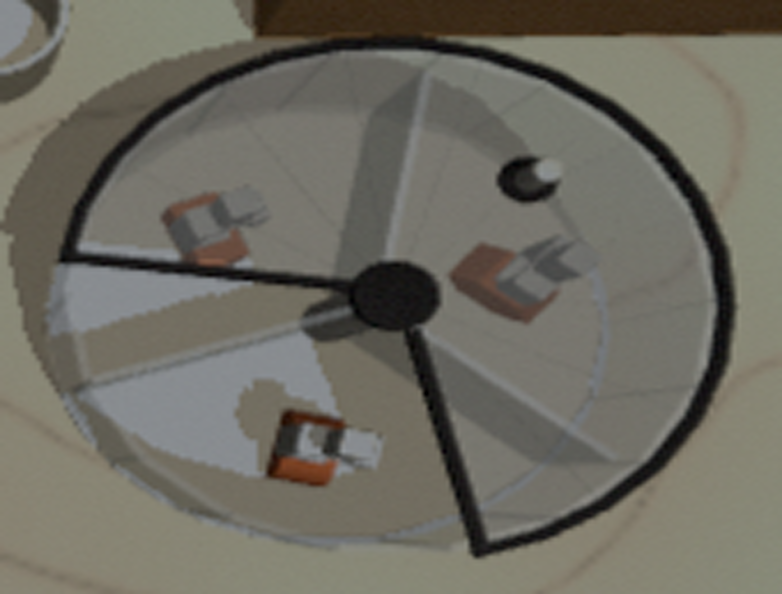

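View pics/sidez.png

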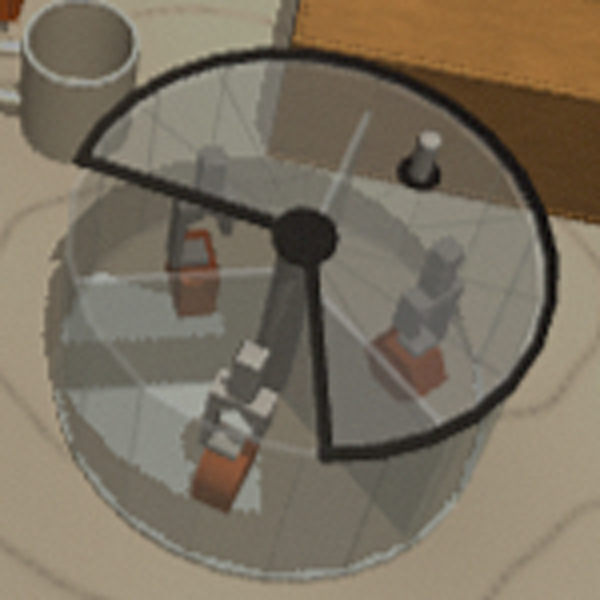

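View pics/topz2.png

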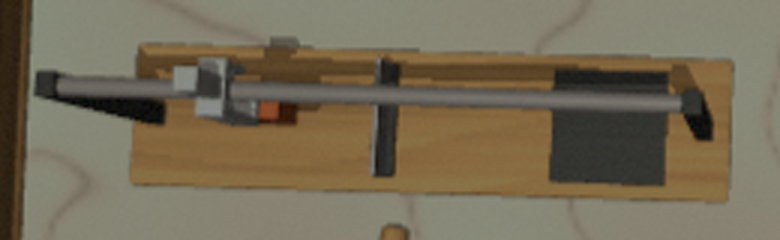

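Run:
```python
from h import *
T=cal('top');S=cal('side')
def Tz(x,y):return 330+x/4.6,170+y/3.6
def Sz(x,y):return 335+x/4,195+y/4
def go(n,a,b,z):
    ta=Tz(*a);sb=Sz(*b)
    print(n,'tri',tri([(T,*ta),(S,*sb)]).round(4),'top',un('top',*ta,z,T).round(4),'side',un('side',*sb,z,S).round(4))
go('hub',(395,296),(304,238),.157)
go('peg',(548,168),(430,138),.189)
go('hextab',(583,255),(449,247),.147)
go('edgeL',(70,255),(80,160),.157)
go('edgeR',(482,550),(328,458),.157)
def R(x,y):return 55+x/3,210+y/3
for n,p,z in(('postR top',(692,102),.18),('postL top',(46,83),.18),('fin',(386,61),.048),('fin2',(378,176),.048),('plate',(557,70),.014),('p',(667,70),.014),('p',(666,186),.014),('p',(550,183),.014),('b',(138,45),.014),('b',(733,60),.014),('b',(730,202),.014),('b',(131,185),.014),('nb tab',(184,79),.225)):
    print(n,un('top',*R(*p),z,T).round(4))
```

```text
hub tri [ 0.5577 -0.1883  0.1537] top [ 0.5576 -0.1884  0.157 ] side [ 0.5549 -0.1873  0.157 ]
peg tri [ 0.617  -0.2427  0.186 ] top [ 0.6166 -0.2423  0.189 ] side [ 0.6143 -0.2419  0.189 ]
hextab tri [ 0.5787 -0.2659  0.1445] top [ 0.5787 -0.2662  0.147 ] side [ 0.5763 -0.2645  0.147 ]
edgeL tri [ 0.5801 -0.0599  0.1519] top [ 0.5799 -0.061   0.157 ] side [ 0.5757 -0.059   0.157 ]
edgeR tri [ 0.4306 -0.2189  0.1502] top [ 0.431  -0.2177  0.157 ] side [ 0.4266 -0.218   0.157 ]
postR top [0.5727 0.0459 0.18  ]
postL top [0.5885 0.4274 0.18  ]
fin [0.6188 0.2609 0.048 ]
fin2 [0.5405 0.265  0.048 ]
plate [0.6161 0.1492 0.014 ]
p [0.6151 0.0719 0.014 ]
p [0.5335 0.0729 0.014 ]
p [0.5366 0.1538 0.014 ]
b [0.6374 0.4448 0.014 ]
b [0.6217 0.0254 0.014 ]
b [0.5219 0.0284 0.014 ]
b [0.5386 0.4462 0.014 ]
nb tab [0.5837 0.3281 0.225 ]
```

```bash
cat >> h.py <<'E'
def plan(P,yaw,N=None,wmax=6,smax=48):
    """print rows to bring TCP to P, yaw (tool down)"""
    s,R,p=tool();r=s['tcp_rot'];dy=np.degrees(yaw-r[2]);d=np.array(P)-p
    n=int(np.ceil(max(np.abs(dy)/wmax,np.linalg.norm(d)*1000/smax)));n=max(N or 1,n)
    # tilt error, in tool frame
    Rt=Ro.from_euler('xyz',[-np.pi/2,0,r[2]]).as_matrix();rv=Ro.from_matrix(R.T@Rt).as_rotvec()
    print('pos',p.round(4),'yaw',round(r[2],4),'d',d.round(4),'dyaw',round(dy,2),'tiltfix',(np.degrees(rv)/6/n).round(3),'n',n)
    y=r[2]
    for i in range(n):
        Ri=Ro.from_euler('xyz',[-np.pi/2,0,y]).as_matrix()
        t=Ri.T@d/n/0.05
        print([*t.round(3)],round(-dy/n/6,3));y+=np.radians(dy/n)
E
python3 -c "
from h import *
plan([.615,-.242,.36],-2.314)"
```

```text
pos [0.2529 0.5712 0.3033] yaw -0.4168 d [ 0.3621 -0.8132  0.0567] dyaw -108.7 tiltfix [ 0.001  0.    -0.   ] n 19
[np.float64(0.695), np.float64(-0.06), np.float64(-0.628)] 0.954
[np.float64(0.754), np.float64(-0.06), np.float64(-0.556)] 0.954
[np.float64(0.806), np.float64(-0.06), np.float64(-0.478)] 0.954
[np.float64(0.85), np.float64(-0.06), np.float64(-0.395)] 0.954
[np.float64(0.885), np.float64(-0.06), np.float64(-0.309)] 0.954
[np.float64(0.911), np.float64(-0.06), np.float64(-0.219)] 0.954
[np.float64(0.928), np.float64(-0.06), np.float64(-0.127)] 0.954
[np.float64(0.936), np.float64(-0.06), np.float64(-0.034)] 0.954
[np.float64(0.935), np.float64(-0.06), np.float64(0.06)] 0.954
[np.float64(0.925), np.float64(-0.06), np.float64(0.153)] 0.954
[np.float64(0.905), np.float64(-0.06), np.float64(0.244)] 0.954
[np.float64(0.876), np.float64(-0.06), np.float64(0.333)] 0.954
[np.float64(0.838), np.float64(-0.06), np.float64(0.419)] 0.954
[np.float64(0.792), np.float64(-0.06), np.float64(0.5)] 0.954
[np.float64(0.739), np.float64(-0.06), np.float64(0.577)] 0.954
[np.float64(0.677), np.float64(-0.06), np.float64(0.647)] 0.954
[np.float64(0.609), np.float64(-0.06), np.float64(0.712)] 0.954
[np.float64(0.536), np.float64(-0.06), np.float64(0.769)] 0.954
[np.float64(0.456), np.float64(-0.06), np.float64(0.818)] 0.954
```

```bash
python3 -m inch '[0.7,-0.1,-0.63,0,0.95,0,0, 0.75,-0.1,-0.56,0,0.95,0,0, 0.8,-0.1,-0.48,0,0.95,0,0, 0.85,-0.1,-0.4,0,0.95,0,0, 0.88,-0.06,-0.31,0,0.95,0,0, 0.91,-0.06,-0.22,0,0.95,0,0, 0.93,-0.06,-0.13,0,0.95,0,0, 0.94,-0.06,-0.03,0,0.95,0,0]'
python3 -c "
from h import *
plan([.615,-.242,.36],-2.314)"
```

```text
t: 1.15
tool_pos: [0.4042, 0.2191, 0.3348]
tcp_rot: [-1.573, -0.002, -1.232]
ft_force: [0.5, 0.1, -0.1]
finger_gap: 0.0853
pos [0.4042 0.2191 0.3348] yaw -1.2323 d [ 0.2108 -0.4611  0.0252] dyaw -61.98 tiltfix [ 0.002 -0.     0.002] n 11
[np.float64(0.918), np.float64(-0.046), np.float64(0.083)] 0.939
[np.float64(0.905), np.float64(-0.046), np.float64(0.173)] 0.939
[np.float64(0.884), np.float64(-0.046), np.float64(0.261)] 0.939
[np.float64(0.854), np.float64(-0.046), np.float64(0.347)] 0.939
[np.float64(0.816), np.float64(-0.046), np.float64(0.429)] 0.939
[np.float64(0.77), np.float64(-0.046), np.float64(0.507)] 0.939
[np.float64(0.717), np.float64(-0.046), np.float64(0.58)] 0.939
[np.float64(0.656), np.float64(-0.046), np.float64(0.647)] 0.939
[np.float64(0.589), np.float64(-0.046), np.float64(0.709)] 0.939
[np.float64(0.517), np.float64(-0.046), np.float64(0.763)] 0.939
[np.float64(0.44), np.float64(-0.046), np.float64(0.81)] 0.939
```

```bash
python3 -m inch '[0.92,-0.05,0.08,0,0.94,0,0, 0.9,-0.05,0.17,0,0.94,0,0, 0.88,-0.05,0.26,0,0.94,0,0, 0.85,-0.05,0.35,0,0.94,0,0, 0.82,-0.05,0.43,0,0.94,0,0, 0.77,-0.05,0.51,0,0.94,0,0, 0.72,-0.05,0.58,0,0.94,0,0, 0.66,-0.05,0.65,0,0.94,0,0]'
python3 -m inch '[0.59,-0.05,0.71,0,0.94,0,0, 0.52,-0.05,0.76,0,0.94,0,0, 0.44,-0.05,0.81,0,0.94,0,0]'
python3 - <<'E'
from h import *
plan([.615,-.242,.36],-2.314)
np.save('c1.npy',np.array(cal('wrist'),dtype=object),allow_pickle=True)
cv2.imwrite("pics/w1.png",arm.grab_frame('wrist')[:,:,::-1])
cv2.imwrite("pics/t1.png",arm.grab_frame('top')[:,:,::-1])
E
```

```text
t: 2.15
tool_pos: [0.556, -0.1305, 0.3557]
tcp_rot: [-1.571, -0.002, -2.047]
ft_force: [0.1, 0.5, -0.7]
finger_gap: 0.0854
t: 2.52
tool_pos: [0.6101, -0.2626, 0.3626]
tcp_rot: [-1.572, -0.002, -2.353]
ft_force: [1.1, 0.4, -0.6]
finger_gap: 0.0852
pos [ 0.6101 -0.2626  0.3626] yaw -2.3533 d [ 0.0049  0.0206 -0.0026] dyaw 2.25 tiltfix [ 0.012 -0.     0.022] n 1
[np.float64(-0.361), np.float64(0.052), np.float64(-0.221)] -0.375
```

View pics/w1.png

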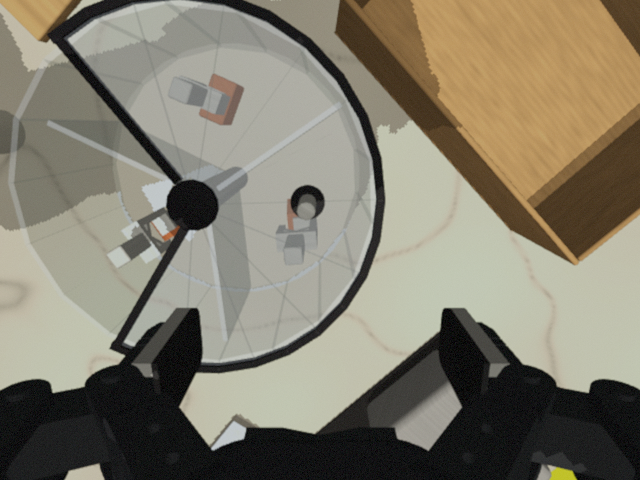

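Run:
```python
from h import *
c=list(np.load('c1.npy',allow_pickle=True))
for n,u,v,z in(('hub',191,204,.157),('pegtop',306,207,.189),('pegbase',307,203,.157),('hextab',293,254,.147),('wallend',338,107,.132),('wall2',50,124,.132),('eL',58,38,.157),('eR',118,346,.157)):
    print(n,un('',u,v,z,c).round(4))
im=cv2.imread('pics/w1.png');cv2.imwrite('pics/w1z.png',cv2.resize(im[150:300,220:400],None,fx=4,fy=4,interpolation=cv2.INTER_CUBIC))
```

```text
hub [ 0.5602 -0.1856  0.157 ]
pegtop [ 0.6207 -0.2397  0.189 ]
pegbase [ 0.6179 -0.2419  0.157 ]
hextab [ 0.5814 -0.2627  0.147 ]
wallend [ 0.6786 -0.2117  0.132 ]
wall2 [ 0.5239 -0.0743  0.132 ]
eL [ 0.5819 -0.0596  0.157 ]
eR [ 0.4347 -0.2177  0.157 ]
```

View pics/w1z.png

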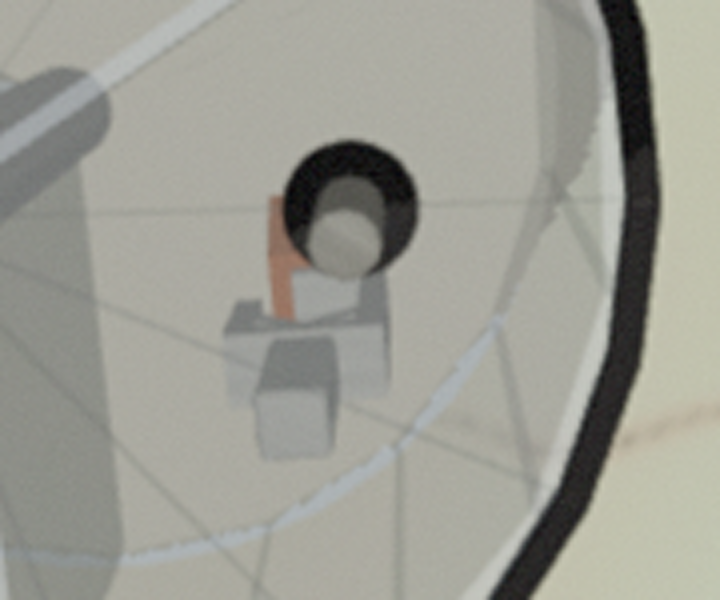

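Run:
```python
from h import *
c=list(np.load('c1.npy',allow_pickle=True))
print(un('',306,211,.189,c),un('',293.7,256,.147,c))
a=un('',220+262/4,150+458/4,.147,c);b=un('',220+333/4,150+453/4,.147,c);print(np.degrees(np.arctan2(*(b-a)[1::-1])),np.linalg.norm(b-a))
a=un('',220+238/4,150+333/4,.107,c);b=un('',220+385/4,150+322/4,.107,c);print(np.degrees(np.arctan2(*(b-a)[1::-1])),np.linalg.norm(b-a))
plan([.617,-.2422,.238],-2.314)
```

```text
[ 0.61889762 -0.24149673  0.189     ] [ 0.58069083 -0.2642038   0.147     ]
-40.53711985198981 0.013397081326883388
-40.38168301384884 0.030899889722078404
pos [ 0.6108 -0.2651  0.3625] yaw -2.3549 d [ 0.0062  0.0229 -0.1245] dyaw 2.34 tiltfix [-0.003  0.     0.008] n 3
[np.float64(-0.137), np.float64(0.83), np.float64(-0.078)] -0.13
[np.float64(-0.138), np.float64(0.83), np.float64(-0.077)] -0.13
[np.float64(-0.139), np.float64(0.83), np.float64(-0.075)] -0.13
```

```bash
python3 -m inch '[-0.42,0.4,-0.23,0,-0.39,0,0, 0,0.9,0,0,0,0,0, 0,0.5,0,0,0,0,0.4, 0,0.3,0,0,0,0,0.4, 0,0,0,0,0,0,0.4]' 20
python3 -c "
from h import *
plan([.617,-.2422,.238],-2.314)"
```

```text
t: 3.25
tool_pos: [0.6163, -0.2399, 0.2539]
tcp_rot: [-1.572, -0.003, -2.31]
ft_force: [0.3, -0.6, -0.7]
finger_gap: 0.0509
pos [ 0.6163 -0.2399  0.2539] yaw -2.3102 d [ 0.0007 -0.0023 -0.0159] dyaw -0.22 tiltfix [ 0.013 -0.     0.024] n 1
[np.float64(0.024), np.float64(0.318), np.float64(0.04)] 0.037
```

```bash
python3 -m inch '[0.02,0.36,0.04,0,0.04,0.02,0.4, 0,0,0,0,0,0,0.7, 0,0,0,0,0,0,1, 0,0,0,0,0,0,1,0,0,0,0,0,0,1]' 25
python3 - <<'E'
from h import *
plan([.617,-.2422,.238],-2.314);print(arm.sense()['ft_force'])
cv2.imwrite("pics/w2.png",arm.grab_frame('wrist')[:,:,::-1])
E
```

```text
t: 3.88
tool_pos: [0.6175, -0.242, 0.237]
tcp_rot: [-1.57, 0.001, -2.314]
ft_force: [0.5, 0.1, -3.3]
finger_gap: 0.0107
pos [ 0.6175 -0.242   0.237 ] yaw -2.3144 d [-0.0005 -0.0002  0.001 ] dyaw 0.02 tiltfix [-0.003 -0.    -0.007] n 1
[np.float64(0.01), np.float64(-0.02), np.float64(-0.006)] -0.004
[ 0.47025181  0.14217608 -3.32507776]
```

View pics/w2.png

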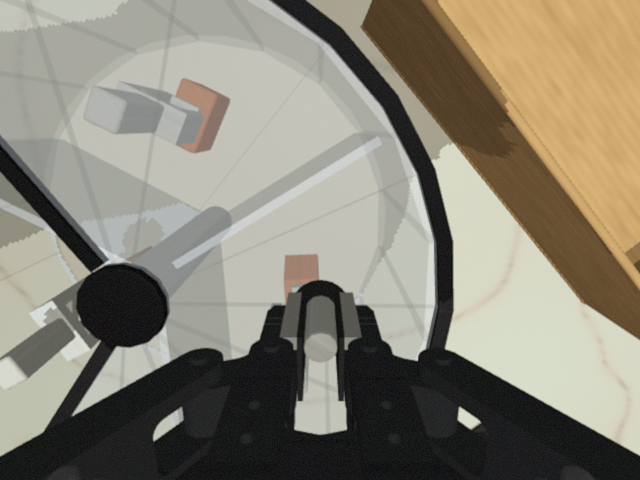

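```bash
python3 -m inch '[-0.167,-0.01,-0.01,0,-1,0,1, -0.167,0,-0.01,0,-1,0,1, -0.167,0,-0.01,0,-1,0,1, -0.167,0,-0.01,0,-1,0,1]' 25
cat > arc.py <<'E'
from h import *
s,R,p=tool();c=np.array([.5575,-.1872]);d=p[:2]-c
print('r',np.hypot(*d),'ang',np.degrees(np.arctan2(d[1],d[0])),'yaw+90',np.degrees(s['tcp_rot'][2])+90,'z',p[2],s['ft_force'].round(1),s['finger_gap'],s['t'])
E
python3 arc.py
```

```text
t: 4.42
tool_pos: [0.6346, -0.2137, 0.237]
tcp_rot: [-1.569, -0.0, -1.884]
ft_force: [-1.4, 1.1, -1.9]
finger_gap: 0.0112
r 0.08148685812620174 ang -18.98484176091607 yaw+90 -17.969280769496123 z 0.23703720062286449 [-1.4  1.1 -1.9] 0.01119931794320137 4.425
```

```bash
R='x'; python3 -m inch '[-0.167,0,-0.01,0,-1,0,1, -0.167,0,-0.01,0,-1,0,1, -0.167,0,-0.01,0,-1,0,1, -0.167,0,-0.01,0,-1,0,1, -0.167,0,-0.01,0,-1,0,1, -0.167,0,-0.01,0,-1,0,1, -0.167,0,-0.01,0,-1,0,1, -0.167,0,-0.01,0,-1,0,1]' 25
python3 arc.py
```

```text
t: 5.42
tool_pos: [0.6281, -0.1476, 0.237]
tcp_rot: [-1.567, -0.004, -1.02]
ft_force: [-0.2, 0.7, -2.4]
finger_gap: 0.0114
r 0.08095563155296129 ang 29.30538934230204 yaw+90 31.558402223621847 z 0.23701183097516398 [-0.2  0.7 -2.4] 0.01138358417415972 5.425
```

```bash
python3 -m inch '[-0.17,0,0,0,-1,0,1, -0.17,0,-0.01,0,-1,0,1, -0.17,0,-0.01,0,-1,0,1, -0.17,0,-0.01,0,-1,0,1, -0.17,0,-0.01,0,-0.9,0,1, -0.17,0,-0.01,0,-0.9,0,1, -0.17,0,-0.01,0,-0.9,0,1, -0.17,0,-0.01,0,-0.9,0,1]' 25
python3 arc.py
python3 - <<'E'
from h import *
from scipy.optimize import least_squares
P=np.array([[.6175,-.242],[.6346,-.2137],[.6281,-.1476],arm.sense()['tool_pos'][:2]])
r=least_squares(lambda c:np.hypot(*(P-c[:2]).T)-.08,[.557,-.187]);print(r.x,r.fun)
E
```

```text
t: 6.42
tool_pos: [0.574, -0.1089, 0.237]
tcp_rot: [-1.57, -0.011, -0.197]
ft_force: [1.2, -0.2, -4.6]
finger_gap: 0.0108
r 0.07998946815896964 ang 78.05982074309755 yaw+90 78.69766362120237 z 0.23701474178742493 [ 1.2 -0.2 -4.6] 0.010750824507838961 6.425
[ 0.55890194 -0.18755972] [-1.57677745e-05  8.44011972e-05 -9.28581581e-05  6.44166987e-05]
```

```bash
sed -i 's/\.5575,-\.1872/.5589,-.1876/' arc.py; python3 -m inch '[-0.148,0,-0.008,0,-0.85,0,1, -0.148,0,-0.008,0,-0.85,0,1, -0.148,0,-0.008,0,-0.85,0,1, -0.148,0,-0.008,0,-0.85,0,1, -0.145,0,-0.008,0,-0.85,0,1,0,0,0,0,0,0,1]' 25
python3 arc.py
```

```text
t: 7.18
tool_pos: [0.5374, -0.1101, 0.237]
tcp_rot: [-1.576, -0.014, 0.263]
ft_force: [-1.2, 1.1, -4.9]
finger_gap: 0.0108
r 0.08039573502195535 ang 105.47456453211007 yaw+90 105.04278041269964 z 0.23698615552222657 [-1.2  1.1 -4.9] 0.010760370544510022 7.175
```

```bash
python3 -m inch '[0,0,0,0,0,0,0.5, 0,0,0,0,0,0,0.5, 0,-0.5,0,0,0,0,0.4,0,-0.9,0,0,0,0,0.4]' 25
python3 -c "
from h import *
plan([.5799-.03,-.2654+.026,.36],-.707)"
```

```text
t: 7.68
tool_pos: [0.5369, -0.1101, 0.3067]
tcp_rot: [-1.576, -0.012, 0.258]
ft_force: [0.8, 0.5, 0.1]
finger_gap: 0.0513
pos [ 0.5369 -0.1101  0.3067] yaw 0.2581 d [ 0.013  -0.1293  0.0533] dyaw -55.3 tiltfix [ 0.005 -0.     0.011] n 10
[np.float64(-0.041), np.float64(-0.107), np.float64(-0.257)] 0.922
[np.float64(-0.016), np.float64(-0.107), np.float64(-0.259)] 0.922
[np.float64(0.009), np.float64(-0.107), np.float64(-0.26)] 0.922
[np.float64(0.034), np.float64(-0.107), np.float64(-0.258)] 0.922
[np.float64(0.059), np.float64(-0.107), np.float64(-0.253)] 0.922
[np.float64(0.083), np.float64(-0.107), np.float64(-0.246)] 0.922
[np.float64(0.106), np.float64(-0.107), np.float64(-0.237)] 0.922
[np.float64(0.129), np.float64(-0.107), np.float64(-0.226)] 0.922
[np.float64(0.15), np.float64(-0.107), np.float64(-0.212)] 0.922
[np.float64(0.17), np.float64(-0.107), np.float64(-0.197)] 0.922
```

```bash
python3 -m inch '[-0.04,-0.11,-0.26,0,0.92,0.01,0.4, -0.02,-0.11,-0.26,0,0.92,0.01,0.4, 0.01,-0.11,-0.26,0,0.92,0.01,0.4, 0.03,-0.11,-0.26,0,0.92,0.01,0.4, 0.06,-0.11,-0.25,0,0.92,0.01,0.4, 0.08,-0.11,-0.25,0,0.92,0.01,0.4, 0.1,-0.11,-0.24,0,0.92,0.01,0.4, 0.13,-0.11,-0.23,0,0.92,0.01,0.4]' 
python3 -m inch '[0.15,-0.11,-0.21,0,0.92,0.01,0.4, 0.17,-0.11,-0.2,0,0.92,0.01,0.4,0,0,0,0,0,0,0.4]'
python3 - <<'E'
from h import *
np.save('c3.npy',np.array(cal('wrist'),dtype=object),allow_pickle=True)
cv2.imwrite("pics/w3.png",arm.grab_frame('wrist')[:,:,::-1])
s=arm.grab_frame('side')[:,:,::-1];t=arm.grab_frame('top')[:,:,::-1]
cv2.imwrite("pics/s3.png",cv2.resize(s[195:345,335:485],None,fx=4,fy=4,interpolation=cv2.INTER_CUBIC))
cv2.imwrite('pics/t3.png',cv2.resize(t[170:335,330:500],None,fx=4.6,fy=3.6,interpolation=cv2.INTER_CUBIC))
plan([.5799-.03,-.2654+.026,.36],-.707)
E
```

```text
t: 8.68
tool_pos: [0.5498, -0.2177, 0.3601]
tcp_rot: [-1.565, -0.02, -0.542]
ft_force: [0.5, -0.1, -0.1]
finger_gap: 0.0509
t: 9.05
tool_pos: [0.5526, -0.2456, 0.3732]
tcp_rot: [-1.561, -0.02, -0.744]
ft_force: [0.3, -0.8, -0.3]
finger_gap: 0.0513
pos [ 0.5521 -0.2444  0.3723] yaw -0.7416 d [-0.0022  0.005  -0.0123] dyaw 1.98 tiltfix [-0.092  0.001  0.173] n 1
[np.float64(-0.1), np.float64(0.246), np.float64(0.044)] -0.33
```

View pics/w3.png

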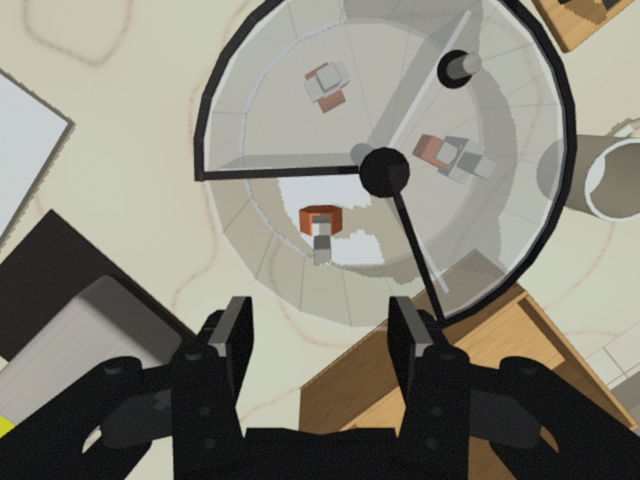

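View pics/s3.png

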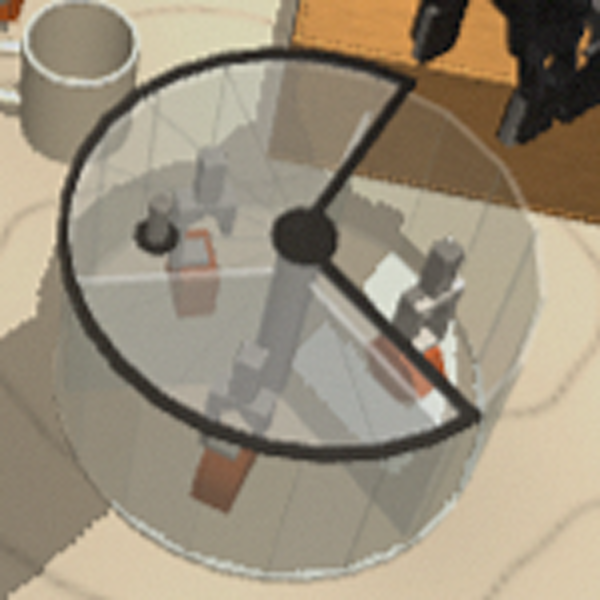

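View pics/t3.png

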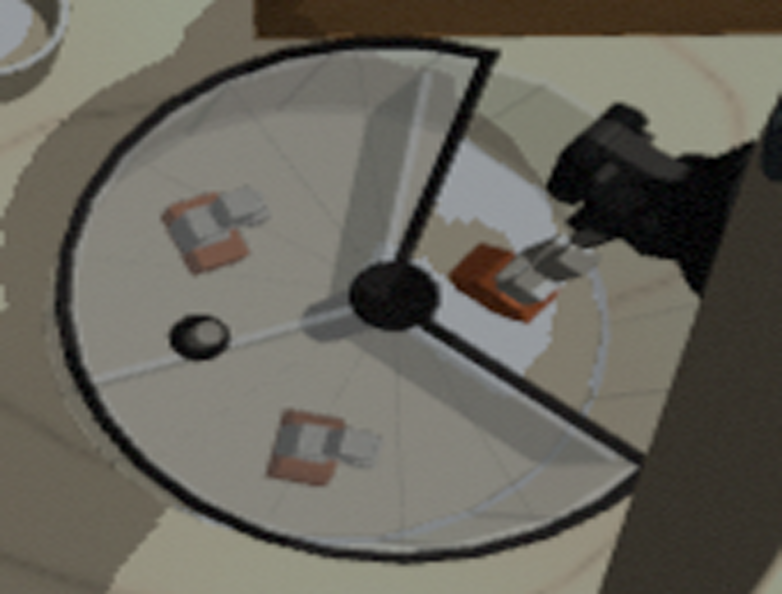

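Run:
```python
from h import *
T=cal('top')
hub=un('top',330+395/4.6,170+296/3.6,.157,T);peg=un('top',330+208/4.6,170+331/3.6,.189,T);hx=un('top',330+583/4.6,170+256/3.6,.147,T)
a=lambda v:np.degrees(np.arctan2(v[1],v[0]))
print(hub,peg,hx,a(peg-hub),a(hx-hub))
c=list(np.load('c3.npy',allow_pickle=True))
hub=un('',384,172,.157,c);peg=un('',469,65,.189,c);hx=un('',321,257,.147,c)
print(hub,peg,hx,a(peg-hub),a(hx-hub))
s=arm.grab_frame('side')[:,:,::-1]
w=cv2.imread('pics/w3.png')
A=cv2.resize(s[245:300,420:475],(550,550),interpolation=cv2.INTER_CUBIC)
cv2.imwrite('pics/z3.png',A)
B=cv2.resize(w[190:280,280:370],(540,540),interpolation=cv2.INTER_CUBIC)
cv2.imwrite('pics/z4.png',B)
```

```text
[ 0.55763308 -0.18842126  0.157     ] [ 0.53832022 -0.11030314  0.189     ] [ 0.57820115 -0.26615579  0.147     ] 103.88657687233494 -75.17952570457288
[ 0.56007514 -0.18630566  0.157     ] [ 0.53948327 -0.11143391  0.189     ] [ 0.57930935 -0.26409738  0.147     ] 105.37776997072388 -76.11200191514355
```

View pics/z3.png

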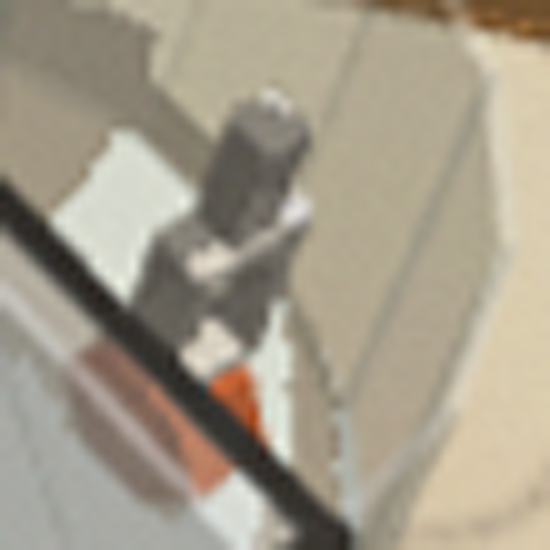

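View pics/z4.png

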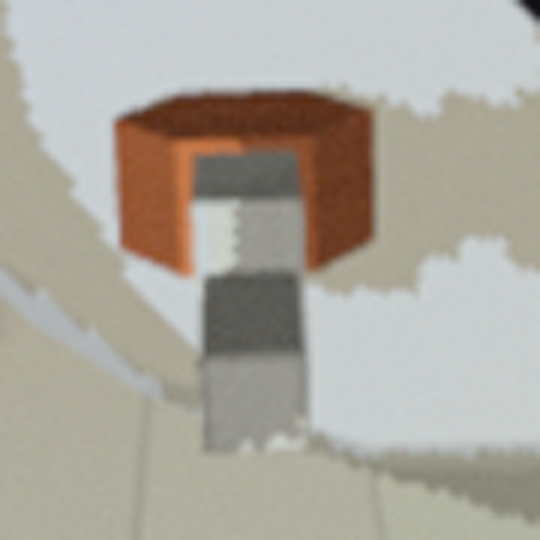

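Run:
```python
from h import *
c=list(np.load('c3.npy',allow_pickle=True))
tab=un('',280+254/6,190+403/6,.147,c)
th=np.radians(139.5);x=np.array([np.cos(th),np.sin(th),0])
o=np.array([tab[0],tab[1],.006]);print(o)
for k,v in dict(tabtop_near=(7,141),tabtop_far=(-7,141),tabbot_near=(7,101),bridge_near=(17,101),lip_bot=(17,70),lip_bot_in=(11,70),stembot=(17,40),stem46=(17,46),arm_in46=(11,46),block_top_near=(12,40),block_bot_near=(12,0),block_top_far=(-12,40)).items():
    p=pr('',o+x*v[0]/1000+[0,0,v[1]/1000],c);print(k,((p-[280,190])*6).round())
```

```text
[ 0.58011438 -0.26343023  0.006     ]
tabtop_near [252. 352.]
tabtop_far [256. 454.]
tabbot_near [248. 265.]
bridge_near [246. 198.]
lip_bot [243. 148.]
lip_bot_in [245. 186.]
stembot [241. 107.]
stem46 [241. 114.]
arm_in46 [243. 150.]
block_top_near [242. 136.]
block_bot_near [240.  86.]
block_top_far [247. 273.]
```

Run:
```python
from h import *
S=cal('side')
th=np.radians(139.5);x=np.array([np.cos(th),np.sin(th),0]);y=np.array([-np.sin(th),np.cos(th),0])
o=np.array([.578,-.2645,.006])
for n,X,Y,Z in(('tabtop',0,0,141),('tabnear',7,0,141),('A101',17,8,101),('A101b',17,-8,101),('A70',17,8,70),('A70b',17,-8,70),('A40',17,8,40),('A40b',17,-8,40),('B101',-17,8,101),('B70',-17,8,70),('B46',-17,8,46)):
    p=pr('',o+(x*X+y*Y+[0,0,Z])/1000,S);
    if n[0] in'tAB':print(n,((p-[420,245])*10).round())
```

```text
tabtop [273. 111.]
tabnear [250. 126.]
A101 [204. 273.]
A101b [155. 223.]
A70 [177. 345.]
A70b [129. 296.]
A40 [152. 412.]
A40b [105. 364.]
B101 [316. 200.]
B70 [286. 273.]
B46 [264. 328.]
```

```bash
python3 -c "
from h import *
plan([.5795,-.2652,.27],-.707)"
```

```text
pos [ 0.5521 -0.2442  0.3722] yaw -0.7416 d [ 0.0274 -0.021  -0.1022] dyaw 1.98 tiltfix [-0.03   0.     0.057] n 3
[np.float64(0.229), np.float64(0.681), np.float64(0.021)] -0.11
[np.float64(0.23), np.float64(0.681), np.float64(0.018)] -0.11
[np.float64(0.23), np.float64(0.681), np.float64(0.015)] -0.11
```

```bash
python3 -m inch '[0.23,0.4,0.02,-0.03,-0.11,0.06,0.45, 0.23,0.7,0.02,-0.03,-0.11,0.06,0.45, 0.23,0.7,0.02,-0.03,-0.11,0.06,0.45, 0,0.2,0,0,0,0,0.45,0,0,0,0,0,0,0.45]'
python3 - <<'E'
from h import *
plan([.5795,-.2652,.186],-.707)
np.save('c5.npy',np.array(cal('wrist'),dtype=object),allow_pickle=True)
cv2.imwrite("pics/w5.png",arm.grab_frame('wrist')[:,:,::-1])
E
```

```text
t: 9.88
tool_pos: [0.582, -0.2631, 0.271]
tcp_rot: [-1.571, 0.0, -0.7]
ft_force: [-0.7, -0.6, 0.1]
finger_gap: 0.0471
pos [ 0.582  -0.2631  0.271 ] yaw -0.6996 d [-0.0025 -0.0021 -0.085 ] dyaw -0.42 tiltfix [-0.001 -0.    -0.001] n 2
[np.float64(-0.006), np.float64(0.85), np.float64(-0.032)] 0.035
[np.float64(-0.006), np.float64(0.85), np.float64(-0.032)] 0.035
```

View pics/w5.png

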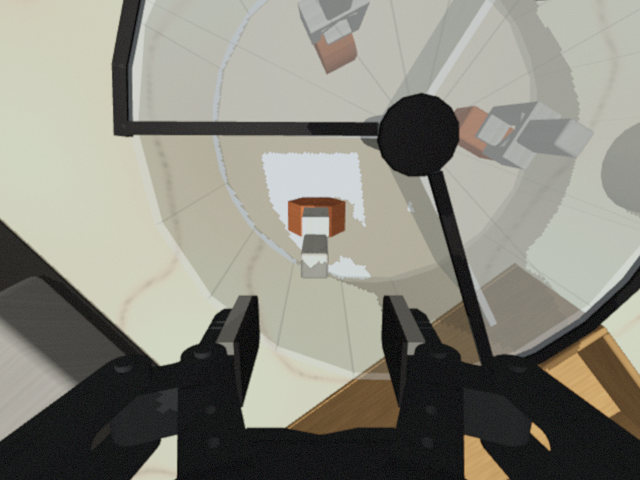

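Run:
```python
from h import *
c=list(np.load('c5.npy',allow_pickle=True))
print(un('',314.5,269,.147,c),un('',418,135,.157,c))
```

```text
[ 0.58131356 -0.26437423  0.147     ] [ 0.56012616 -0.18622328  0.157     ]
```

```bash
python3 -m inch '[0,0.5,-0.03,0,0.04,0,0.45, 0,0.5,-0.03,0,0.02,0,0.45, 0,0.4,0,0,0,0,0.45, 0,0.28,0,0,0,0,0.45, 0,0,0,0,0,0,0.45]' 30
python3 - <<'E'
from h import *
plan([.5797,-.2654,.186],-.707);print(arm.sense()['ft_force'])
cv2.imwrite("pics/w6.png",arm.grab_frame('wrist')[:,:,::-1])
E
```

```text
t: 10.55
tool_pos: [0.5831, -0.2661, 0.1926]
tcp_rot: [-1.567, -0.012, -0.705]
ft_force: [-0.2, -0.8, 0.2]
finger_gap: 0.047
pos [ 0.5831 -0.2661  0.1926] yaw -0.7052 d [-0.0034  0.0007 -0.0066] dyaw -0.11 tiltfix [-0.034  0.     0.113] n 1
[np.float64(-0.061), np.float64(0.131), np.float64(-0.034)] 0.018
[-0.2224845  -0.81891766  0.16211471]
```

View pics/w6.png

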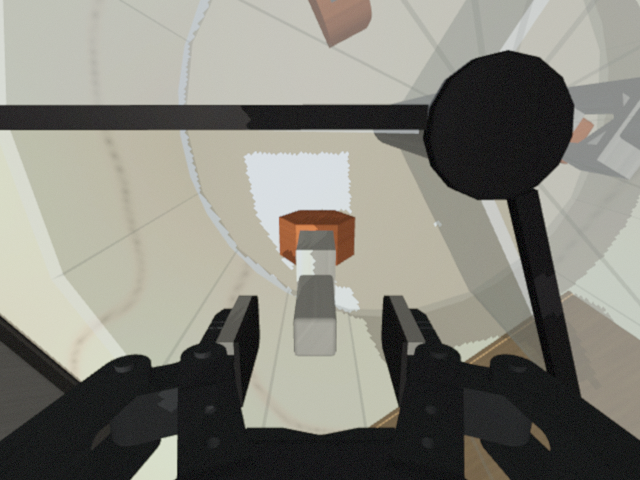

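```bash
python3 -m inch '[-0.06,0.14,-0.03,-0.03,0.02,0.11,0.45, 0,0,0,0,0,0,0.7, 0,0,0,0,0,0,1, 0,0,0,0,0,0,1,0,0,0,0,0,0,1]' 40
python3 - <<'E'
from h import *
plan([.5797,-.2654,.186],-.707);print(arm.sense()['ft_force'])
cv2.imwrite("pics/w7.png",arm.grab_frame('wrist')[:,:,::-1])
E
```

```text
t: 11.22
tool_pos: [0.581, -0.2659, 0.1877]
tcp_rot: [-1.57, -0.004, -0.707]
ft_force: [-0.1, 0.4, -1.7]
finger_gap: 0.0133
pos [ 0.581  -0.2659  0.1877] yaw -0.7073 d [-0.0013  0.0005 -0.0017] dyaw 0.02 tiltfix [-0.011  0.     0.034] n 1
[np.float64(-0.026), np.float64(0.035), np.float64(-0.008)] -0.003
[-0.10204599  0.36388494 -1.67250332]
```

View pics/w7.png

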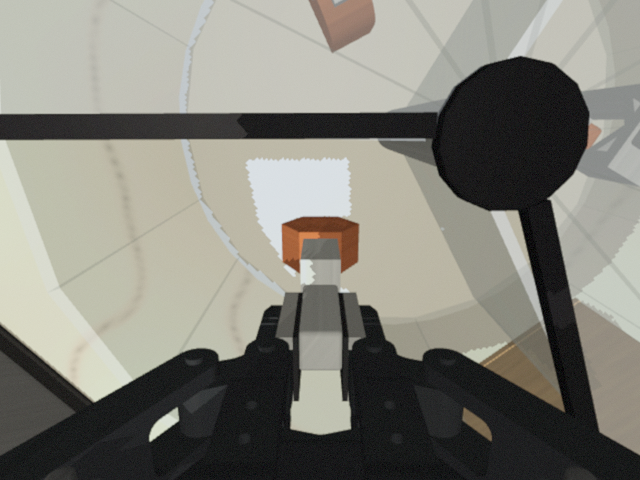

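```bash
python3 -m inch '[0,-0.3,0,0,0,0,1, 0,-0.6,0,0,0,0,1, 0,-0.8,0,0,0,0,1, 0,-0.9,0,0,0,0,1, 0,-0.9,0,0,0,0,1, 0,-0.7,0,0,0,0,1]' 40
python3 - <<'E'
from h import *
cv2.imwrite("pics/w8.png",arm.grab_frame('wrist')[:,:,::-1])
print(arm.sense()['ft_force'],arm.sense()['finger_gap'])
plan([.6135,.112,.39],-.707+.665)
E
```

```text
t: 12.02
tool_pos: [0.579, -0.2649, 0.4057]
tcp_rot: [-1.571, 0.001, -0.707]
ft_force: [0.7, 0.1, -1.2]
finger_gap: 0.0134
[ 0.96747031 -0.77622712  3.35894697] 0.013417151045619108
pos [ 0.5804 -0.2656  0.4111] yaw -0.7072 d [ 0.0331  0.3776 -0.0211] dyaw 38.11 tiltfix [-0.002  0.     0.008] n 8
[np.float64(-0.55), np.float64(0.053), np.float64(0.771)] -0.794
[np.float64(-0.484), np.float64(0.053), np.float64(0.814)] -0.794
[np.float64(-0.415), np.float64(0.053), np.float64(0.852)] -0.794
[np.float64(-0.343), np.float64(0.053), np.float64(0.883)] -0.794
[np.float64(-0.268), np.float64(0.053), np.float64(0.909)] -0.794
[np.float64(-0.192), np.float64(0.053), np.float64(0.928)] -0.794
[np.float64(-0.114), np.float64(0.053), np.float64(0.941)] -0.794
[np.float64(-0.036), np.float64(0.053), np.float64(0.947)] -0.794
```

View pics/w8.png

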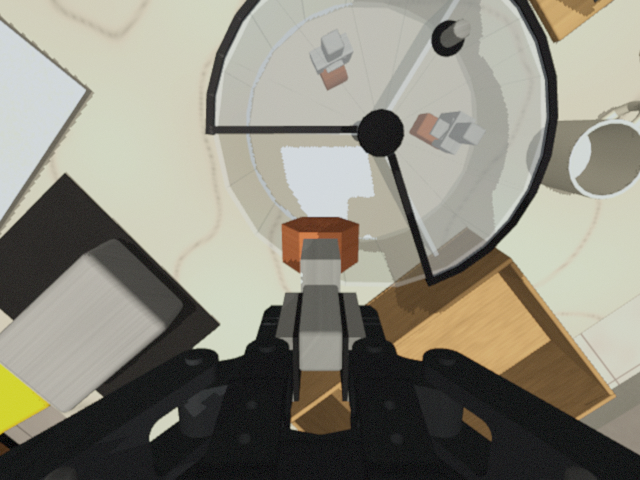

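```bash
python3 -m inch '[-0.55,0.05,0.77,0,-0.79,0,1, -0.48,0.05,0.81,0,-0.79,0,1, -0.41,0.05,0.85,0,-0.79,0,1, -0.34,0.05,0.88,0,-0.79,0,1, -0.27,0.05,0.91,0,-0.79,0,1, -0.19,0.05,0.93,0,-0.79,0,1, -0.11,0.05,0.9,0,-0.79,0,1, -0.04,0.05,0.7,0,-0.79,0,1]' 40
python3 -m inch '[0,0,0,0,0,0,1]'
python3 - <<'E'
from h import *
np.save('c9.npy',np.array(cal('wrist'),dtype=object),allow_pickle=True)
cv2.imwrite("pics/w9.png",arm.grab_frame('wrist')[:,:,::-1])
s=arm.grab_frame('side')[:,:,::-1]
cv2.imwrite("pics/s9.png",cv2.resize(s[120:320,120:380],None,fx=3,fy=3,interpolation=cv2.INTER_CUBIC))
print(arm.sense()['ft_force'],arm.sense()['finger_gap'])
plan([.6135,.112,.2937],-.0415)
E
```

```text
t: 13.08
tool_pos: [0.6101, 0.1053, 0.3995]
tcp_rot: [-1.576, -0.02, -0.029]
ft_force: [0.4, -1.0, -0.7]
finger_gap: 0.0134
t: 13.2
tool_pos: [0.6098, 0.1076, 0.4]
tcp_rot: [-1.575, -0.02, -0.026]
ft_force: [0.1, -0.0, -1.1]
finger_gap: 0.0134
[ 0.05275333 -0.20176116 -0.74184508] 0.013518516844970109
pos [0.6099 0.1054 0.4001] yaw -0.0291 d [ 0.0036  0.0066 -0.1064] dyaw -0.71 tiltfix [ 0.017 -0.     0.065] n 3
[np.float64(0.022), np.float64(0.709), np.float64(0.044)] 0.039
[np.float64(0.022), np.float64(0.709), np.float64(0.044)] 0.039
[np.float64(0.022), np.float64(0.709), np.float64(0.045)] 0.039
```

View pics/w9.png

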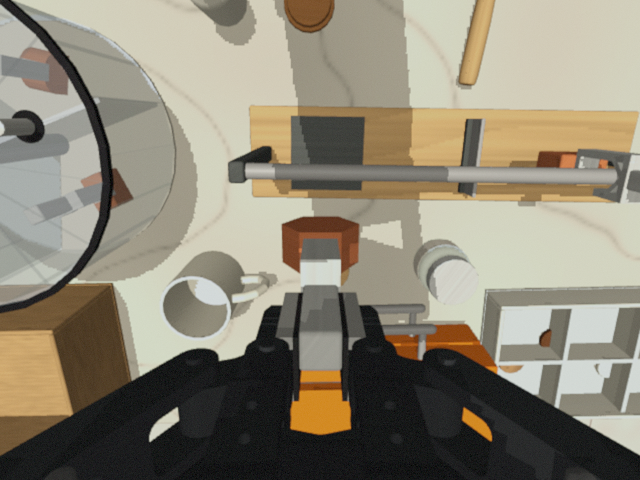

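View pics/s9.png

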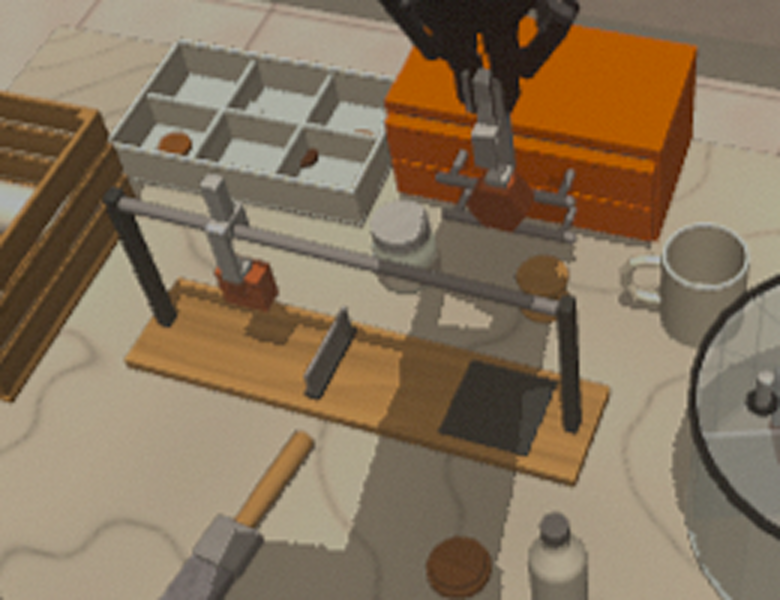

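Run:
```python
from h import *
c=list(np.load('c9.npy',allow_pickle=True))
print('drawer',tri([('side',338.3,170),('top',297,133)]))
# camera calibration bias: compare with hub known
im=cv2.imread('pics/w9.png')
cv2.imwrite('pics/w9z.png',cv2.resize(im[95:215,225:640],None,fx=1.9,fy=1.9*2,interpolation=cv2.INTER_CUBIC))
print('bar',un('',247,172,.17,c),un('',600,177,.17,c))
print('fin',un('',479,119,.048,c),un('',470,194,.048,c))
print('post',un('',238,170,.18,c))
```

```text
drawer [0.79052627 0.02883451 0.13240189]
bar [0.57645319 0.05431714 0.17      ] [0.58663687 0.3147785  0.17      ]
fin [0.54496258 0.26735919 0.048     ] [0.62056597 0.26480762 0.048     ]
post [0.5736322  0.04989884 0.18      ]
```

View pics/w9z.png

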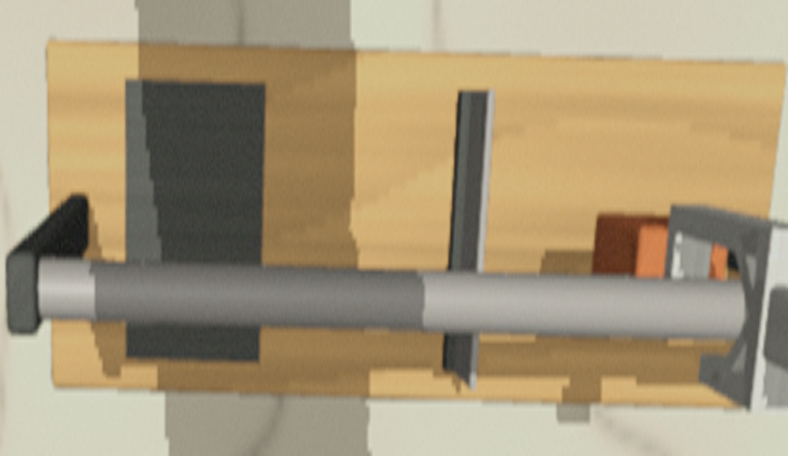

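```bash
python3 -m inch '[0.02,0.6,0.04,0.02,0.04,0.06,1, 0.02,0.7,0.04,0.02,0.04,0.06,1, 0.02,0.6,0.04,0.02,0.04,0.06,1, 0,0.2,0,0,0,0,1,0,0,0,0,0,0,1]' 40
python3 - <<'E'
from h import *
s=arm.grab_frame('side')[:,:,::-1]
cv2.imwrite("pics/s10.png",cv2.resize(s[150:290,180:340],None,fx=4,fy=4,interpolation=cv2.INTER_CUBIC))
print(arm.sense()['ft_force'],arm.sense()['finger_gap'])
plan([.6135,.112,.2937],-.0415)
o=arm.sense()['tool_pos']-[0,0,.1817];S=cal('side')
for n,X,Z in(('lipbot',-14,70),('tab',0,141),('armtop',0,46)): print(n,((pr('',o+np.array([X,0,Z])/1000,S)-[180,150])*4).round())
E
```

```text
t: 13.92
tool_pos: [0.616, 0.1048, 0.2964]
tcp_rot: [-1.57, -0.006, -0.052]
ft_force: [-0.4, 0.3, -1.0]
finger_gap: 0.0134
[-0.57438882 -0.26182108 -1.19758892] 0.013455503042671714
pos [0.6162 0.1049 0.297 ] yaw -0.0519 d [-0.0027  0.0071 -0.0033] dyaw 0.59 tiltfix [-0.008  0.     0.072] n 1
[np.float64(-0.062), np.float64(0.065), np.float64(0.139)] -0.099
lipbot [432. 216.]
tab [431. 112.]
armtop [443. 225.]
```

View pics/s10.png

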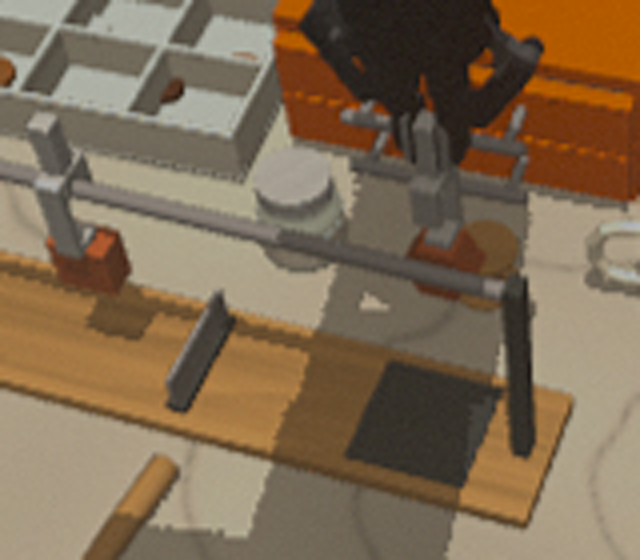

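```bash
python3 -m inch '[-0.06,0.08,0.14,-0.01,-0.1,0.07,1, 0,0,0,0,0,0,1]' 40
python3 - <<'E'
from h import *
plan([.5765,.112,.2937],-.0415)
E
```

```text
t: 14.22
tool_pos: [0.6143, 0.1123, 0.2951]
tcp_rot: [-1.57, -0.003, -0.041]
ft_force: [0.2, -0.1, -1.3]
finger_gap: 0.0131
pos [0.6143 0.1123 0.2951] yaw -0.0414 d [-0.0378 -0.0003 -0.0014] dyaw -0.01 tiltfix [-0.005  0.     0.031] n 1
[np.float64(-0.756), np.float64(0.029), np.float64(-0.036)] 0.001
```

```bash
python3 -m inch '[-0.2,0.03,0,0,0,0.03,1, -0.2,0.01,0,0,0,0.02,1,-0.16,0.01,-0.02,0,0,0,1,0,0,0,0,0,0,1]' 40
python3 - <<'E'
from h import *
plan([.5765,.112,.2937],-.0415);print(arm.sense()['ft_force'])
np.save('c11.npy',np.array(cal('wrist'),dtype=object),allow_pickle=True)
cv2.imwrite("pics/w11.png",arm.grab_frame('wrist')[:,:,::-1])
s=arm.grab_frame('side')[:,:,::-1]
cv2.imwrite("pics/s11.png",cv2.resize(s[150:290,180:340],None,fx=4,fy=4,interpolation=cv2.INTER_CUBIC))
E
```

```text
t: 14.72
tool_pos: [0.584, 0.1128, 0.2935]
tcp_rot: [-1.57, 0.001, -0.041]
ft_force: [-1.5, -0.6, -1.9]
finger_gap: 0.0135
pos [0.584  0.1128 0.2935] yaw -0.0405 d [-0.0075 -0.0008  0.0002] dyaw -0.05 tiltfix [-0.007 -0.    -0.011] n 1
[np.float64(-0.148), np.float64(-0.004), np.float64(-0.023)] 0.009
[-1.50164981 -0.63626268 -1.86171763]
```

View pics/w11.png

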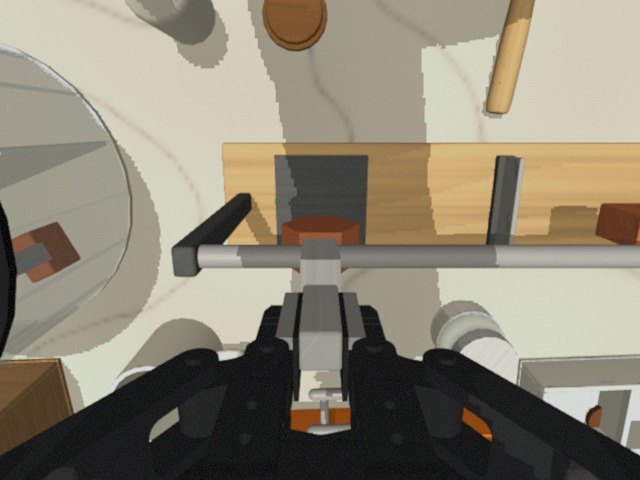

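View pics/s11.png

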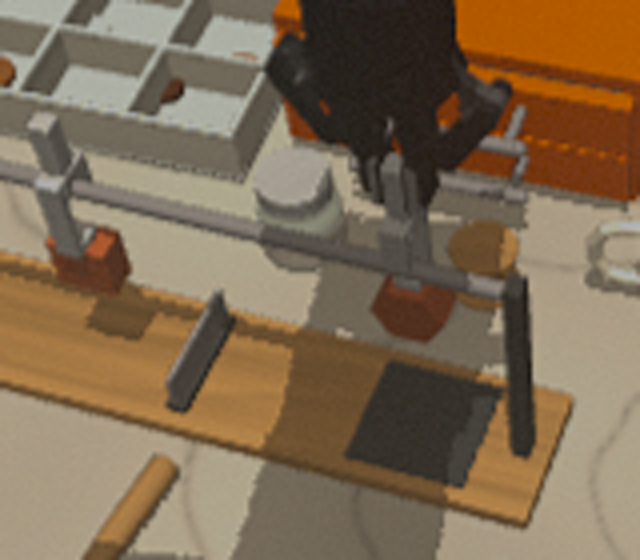

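```bash
python3 - <<'E'
from h import *
c=list(np.load('c11.npy',allow_pickle=True))
print('bar',un('',240,256.5,.17,c),un('',450,256.5,.17,c))
print('tabtop',un('',320,341,arm.sense()['tool_pos'][2]-.1817+.141,c))
print('mark',un('',513,160,.048,c),un('',501,240,.048,c))
E
python3 -m inch '[-0.15,0,-0.02,0,0,0,1,0,0,0,0,0,0,1]' 40
python3 -c "
from h import *
plan([.5765,.112,.2937],-.0415)"
```

```text
bar [0.57645113 0.07354949 0.17      ] [0.58076564 0.179786   0.17      ]
tabtop [0.57832333 0.11394822 0.2529603 ]
mark [0.54573828 0.26450812 0.048     ] [0.6098059  0.26064566 0.048     ]
t: 15.08
tool_pos: [0.5771, 0.1121, 0.2936]
tcp_rot: [-1.57, 0.0, -0.041]
ft_force: [0.8, -0.5, -0.4]
finger_gap: 0.0132
pos [0.5771 0.1121 0.2936] yaw -0.0409 d [-0.0006 -0.0001  0.0001] dyaw -0.04 tiltfix [-0.008 -0.    -0.002] n 1
[np.float64(-0.011), np.float64(-0.002), np.float64(-0.002)] 0.006
```

```bash
python3 -m inch '[0,0.2,0,0,0,0,1,0,0.2,0,0,0,0,1,0,0.1,0,0,0,0,1,0,0,0,0,0,0,1]' 40
python3 -c "
from h import *
plan([.5771,.112,.2657],-.0415);print(arm.sense()['ft_force'],arm.sense()['torque'])"
```

```text
t: 15.58
tool_pos: [0.578, 0.1121, 0.2669]
tcp_rot: [-1.57, -0.002, -0.041]
ft_force: [1.0, -0.3, 0.0]
finger_gap: 0.0134
pos [0.578  0.1121 0.2669] yaw -0.0409 d [-0.0009 -0.0001 -0.0012] dyaw -0.03 tiltfix [-0.011  0.     0.016] n 1
[np.float64(-0.019), np.float64(0.024), np.float64(-0.003)] 0.006
[ 0.97094075 -0.32189684  0.0339125 ] [-0.04381191 -0.2247524   0.01992417]
```

```bash
python3 -m inch '[0,0.03,0,0,0,0,1,0,0,0,0,0,0,1]' 40
python3 -m inch '[0,0.03,0,0,0,0,1,0,0,0,0,0,0,1]' 40
python3 - <<'E'
from h import *
s=arm.grab_frame('side')[:,:,::-1]
cv2.imwrite("pics/s12.png",cv2.resize(s[150:290,180:340],None,fx=4,fy=4,interpolation=cv2.INTER_CUBIC))
cv2.imwrite("pics/w12.png",arm.grab_frame('wrist')[:,:,::-1])
E
```

```text
t: 15.82
tool_pos: [0.5788, 0.1122, 0.266]
tcp_rot: [-1.569, -0.004, -0.041]
ft_force: [-0.3, -0.9, -1.7]
finger_gap: 0.0133
t: 16.08
tool_pos: [0.579, 0.1122, 0.2657]
tcp_rot: [-1.569, -0.004, -0.041]
ft_force: [0.9, -0.4, -1.3]
finger_gap: 0.0132
```

View pics/s12.png

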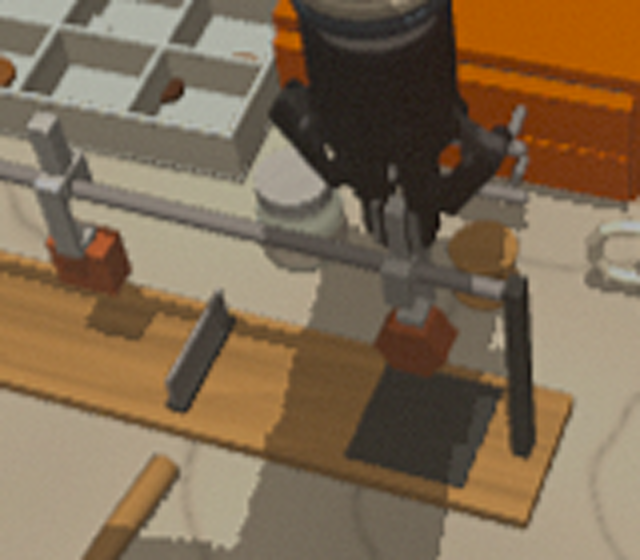

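View pics/w12.png

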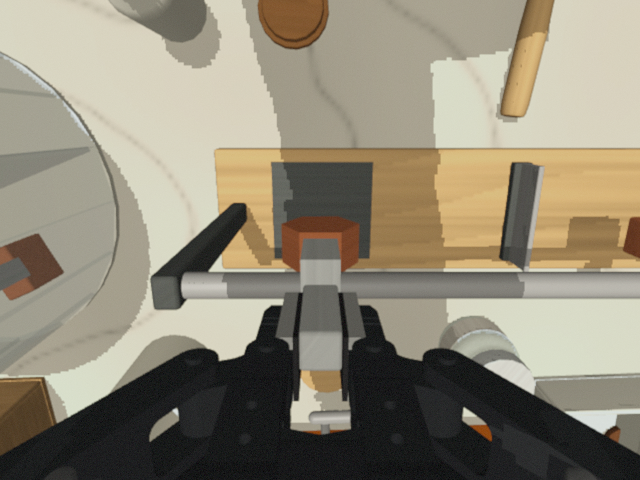

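```bash
python3 -m inch '[0,0.06,0,0,0,0,1]' 40; python3 -m inch '[0,0.04,0,0,0,0,1]' 40
```

```text
t: 16.3
tool_pos: [0.5794, 0.1122, 0.2653]
tcp_rot: [-1.569, -0.005, -0.041]
ft_force: [-10.3, -2.8, 38.9]
finger_gap: 0.0136
t: 16.42
tool_pos: [0.5793, 0.1122, 0.2655]
tcp_rot: [-1.569, -0.006, -0.041]
ft_force: [-7.5, -0.5, 17.8]
finger_gap: 0.0132
```

```bash
python3 -m inch '[0,-0.006,0,0,0,0,1, 0,0,0.1,0,0,0,1, 0,0,0.2,0,0,0,1, 0,0,0.3,0,0,0,1,0,0,0.3,0,0,0,1]' 40
python3 -c "
from h import *
plan([.585,.26,.2657],-.0415);print(arm.sense()['ft_force'],arm.sense()['torque'])"
```

```text
t: 17.05
tool_pos: [0.5809, 0.157, 0.2656]
tcp_rot: [-1.574, -0.004, -0.041]
ft_force: [-0.4, -5.9, 4.8]
finger_gap: 0.0133
pos [0.5809 0.157  0.2656] yaw -0.0411 d [4.10e-03 1.03e-01 1.00e-04] dyaw -0.02 tiltfix [ 0.01  -0.     0.014] n 3
[np.float64(-0.001), np.float64(-0.0), np.float64(0.687)] 0.001
[np.float64(-0.001), np.float64(-0.0), np.float64(0.687)] 0.001
[np.float64(-0.001), np.float64(-0.0), np.float64(0.687)] 0.001
[-0.39442587 -5.91503417  4.770995  ] [-1.08855274  0.03392309  0.02324881]
```

```bash
python3 -m inch '[0,0,0.3,0.02,0,0,1, 0,0,0.3,0.02,0,0,1, 0,0,0.3,0.01,0,0,1, 0,0,0.3,0.01,0,0,1,0,0,0.3,0.01,0,0,1,0,0,0.2,0,0,0,1,0,0,0.1,0,0,0,1,0,0,0,0,0,0,1]' 40
python3 - <<'E'
from h import *
print(arm.sense()['ft_force'])
plan([.585,.26,.2657],-.0415)
np.save('c13.npy',np.array(cal('wrist'),dtype=object),allow_pickle=True)
cv2.imwrite("pics/w13.png",arm.grab_frame('wrist')[:,:,::-1])
s=arm.grab_frame('side')[:,:,::-1]
cv2.imwrite("pics/s13.png",cv2.resize(s[150:290,140:300],None,fx=4,fy=4,interpolation=cv2.INTER_CUBIC))
s=arm.grab_frame('top')[:,:,::-1]
cv2.imwrite("pics/t13.png",cv2.resize(s[190:300,60:260],None,fx=4,fy=4,interpolation=cv2.INTER_CUBIC))
E
```

```text
t: 18.05
tool_pos: [0.5847, 0.2497, 0.2657]
tcp_rot: [-1.579, -0.004, -0.036]
ft_force: [1.6, -2.8, 3.1]
finger_gap: 0.0135
[ 1.62056407 -2.81473188  3.05379001]
pos [0.5847 0.2497 0.2657] yaw -0.0358 d [0.0003 0.0103 0.    ] dyaw -0.32 tiltfix [ 0.075 -0.     0.035] n 1
[np.float64(-0.002), np.float64(-0.001), np.float64(0.206)] 0.054
```

View pics/w13.png

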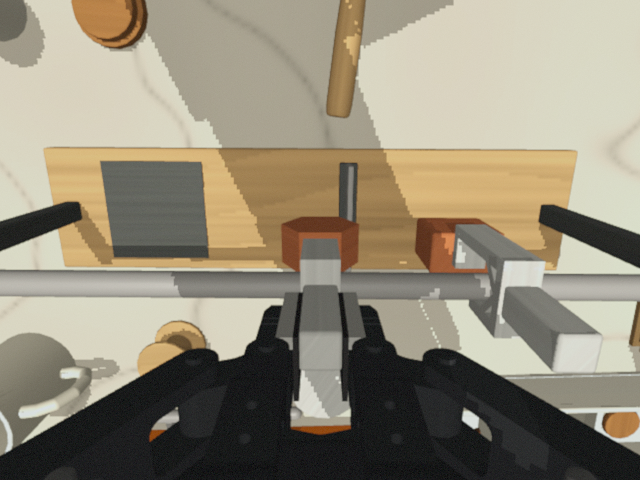

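View pics/s13.png

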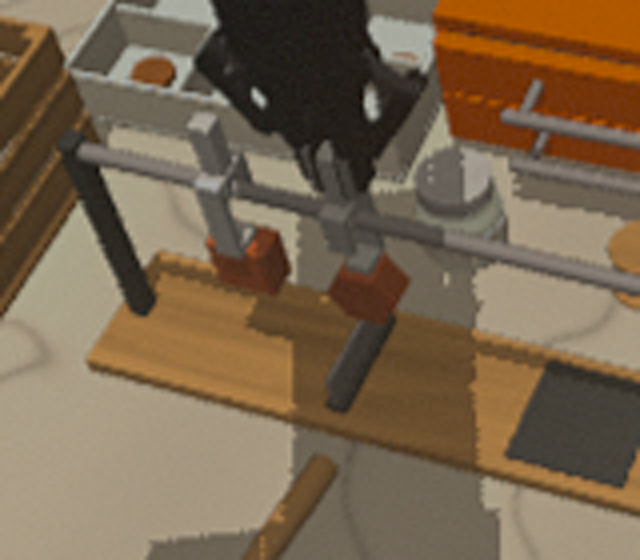

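View pics/t13.png

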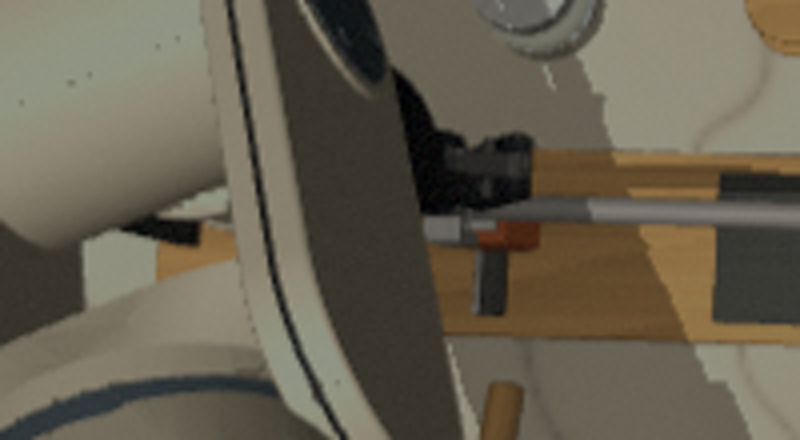

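Run:
```python
import cv2
im=cv2.imread('pics/w13.png');cv2.imwrite('pics/w13z.png',cv2.resize(im[150:280,270:380],None,fx=5,fy=4.5,interpolation=cv2.INTER_CUBIC))
```

```text
(no output)
```

View pics/w13z.png

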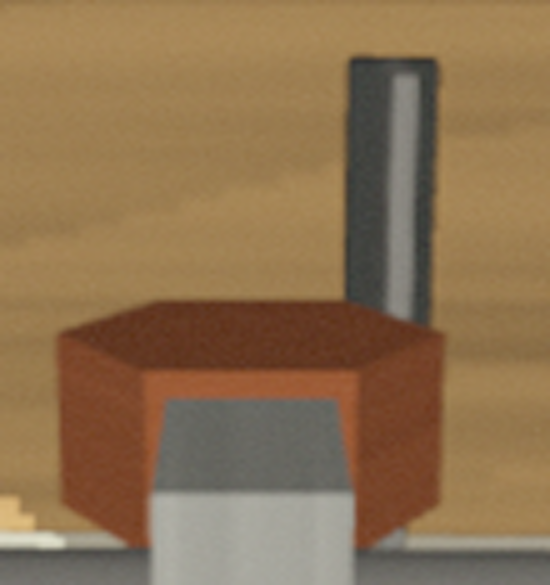

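Run:
```python
from h import *
c=list(np.load('c13.npy',allow_pickle=True))
e=np.array([.0414,.9991,0])
f1=un('',351.2,166.7,.048,c);f2=un('',350,220,.048,c)
b=un('',320.3,217,.084,c)
print(f1,f2,b,'along',f1@e,f2@e,b@e)
s,R,p=tool();print('tcp along',p@e,p)
# block at alternative: seat
```

```text
[0.54466021 0.27235346 0.048     ] [0.58321562 0.27093746 0.048     ] [0.57209235 0.24981102 0.084     ] along 0.29465727538622194 0.294838739142838 0.27327081280966015
tcp along 0.2735878656865022 [0.58470815 0.24960559 0.26567798]
```

Run:
```python
import cv2
im=cv2.imread('pics/top0.png');cv2.imwrite('pics/f0.png',cv2.resize(im[222:276,160:210],None,fx=10,fy=10,interpolation=cv2.INTER_CUBIC))
im=cv2.imread('pics/w9.png');cv2.imwrite('pics/f9.png',cv2.resize(im[110:205,440:510],None,fx=6,fy=6,interpolation=cv2.INTER_CUBIC))
```

```text
(no output)
```

View pics/f0.png

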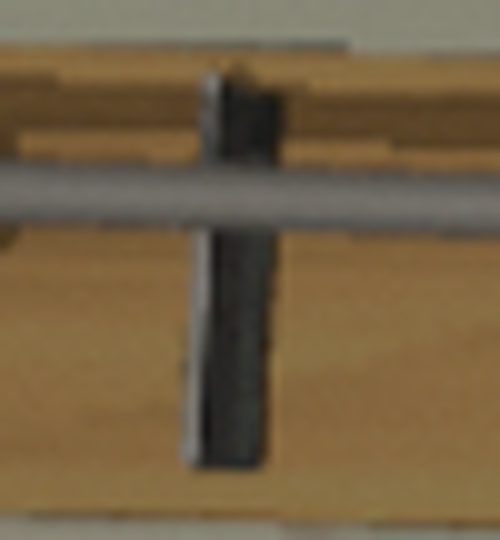

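View pics/f9.png

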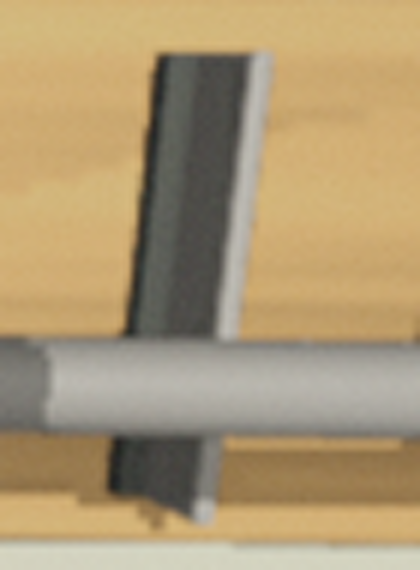

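Run:
```python
from h import *
T=cal('top');e=np.array([.0414,.9991,0])
for u,v in((181.2,230),(179.2,267.5)):
    p=un('',u,v,.048,T);print(p,p@e)
c=list(np.load('c9.npy',allow_pickle=True))
for u,v in((483.7,119.2),(474,194.7)):
    p=un('',u,v,.048,c);print(p,p@e)
```

```text
[0.61957738 0.26592379 0.048     ] 0.29133496693370126
[0.54288382 0.26864645 0.048     ] 0.2908800609871216
[0.54527391 0.27206296 0.048     ] 0.2943924434047653
[0.621418   0.26908409 0.048     ] 0.29456862131165534
```

```bash
python3 -m inch '[0,0,0.12,0.04,0.03,0.01,1, 0,0,0.15,0.04,0.03,0.01,1, 0,0,0.12,0.04,0,0.01,1, 0,0,0,0,0,0,1]' 40
python3 - <<'E'
from h import *
s,R,p=tool();print('tcp along',p@[.0414,.9991,0],p,s['tcp_rot'],s['ft_force'])
np.save('c14.npy',np.array(cal('wrist'),dtype=object),allow_pickle=True)
im=arm.grab_frame('wrist')[:,:,::-1]
cv2.imwrite("pics/w14.png",im)
cv2.imwrite('pics/w14z.png',cv2.resize(im[150:280,270:380],None,fx=5,fy=4.5,interpolation=cv2.INTER_CUBIC))
s=arm.grab_frame('side')[:,:,::-1]
cv2.imwrite("pics/s14.png",cv2.resize(s[170:270,165:265],None,fx=6,fy=6,interpolation=cv2.INTER_CUBIC))
E
```

```text
t: 18.7
tool_pos: [0.5858, 0.2676, 0.2657]
tcp_rot: [-1.568, -0.0, -0.044]
ft_force: [0.3, 1.4, 2.4]
finger_gap: 0.0135
tcp along 0.2916302341615129 [0.58575199 0.26762096 0.26565692] [-1.56777974e+00 -3.60197387e-04 -4.40620115e-02] [0.28280633 1.3771632  2.3770528 ]
```

View pics/w14z.png

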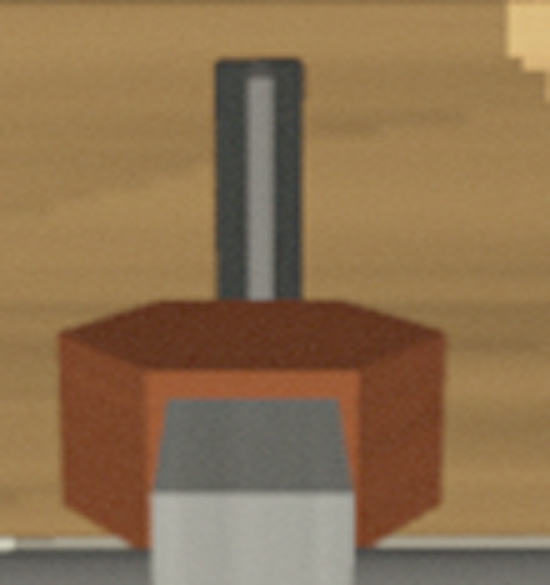

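View pics/s14.png

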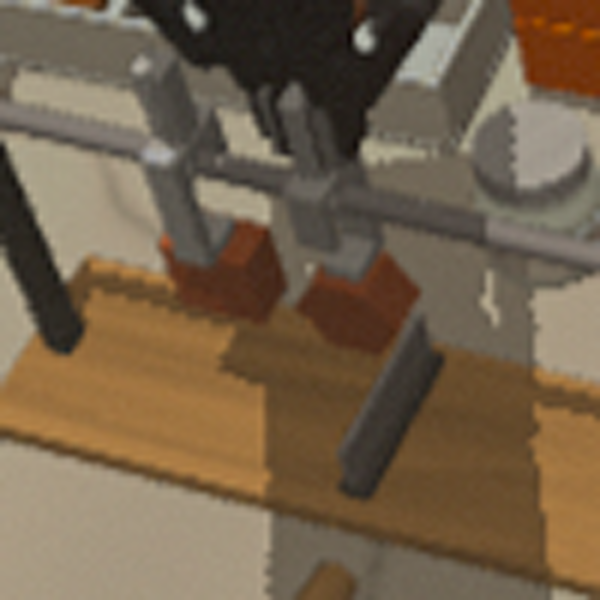

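Run:
```python
from h import *
c=list(np.load('c14.npy',allow_pickle=True));e=np.array([.0414,.9991,0])
P=lambda x,y:(270+x/5,150+y/4.5)
for n,q,z in(('fin',P(261,80),.048),('fin2',P(259.5,290),.048),('blk',P(251.5,302),.084),('blkmid',P(252.5,337),.104),('brL',P(151,492),.185),('brR',P(354,492),.185)):
    print(n,un('',*q,z,c)@e)
```

```text
fin 0.2947930174505115
fin2 0.29454002212328023
blk 0.2932540746180357
blkmid 0.29329902276779457
brL 0.28496369941416
brR 0.30099370433911027
```

```bash
python3 -m inch '[0,0,0.035,-0.02,-0.02,0,1, 0,0,0,0,0,0,1]' 40
python3 - <<'E'
from h import *
s,R,p=tool();print('tcp along',p@[.0414,.9991,0],p,s['tcp_rot'],s['ft_force'])
np.save('c15.npy',np.array(cal('wrist'),dtype=object),allow_pickle=True)
im=arm.grab_frame('wrist')[:,:,::-1]
cv2.imwrite('pics/w15z.png',cv2.resize(im[150:280,270:380],None,fx=5,fy=4.5,interpolation=cv2.INTER_CUBIC))
E
```

```text
t: 19.05
tool_pos: [0.5858, 0.2686, 0.2657]
tcp_rot: [-1.571, -0.0, -0.042]
ft_force: [0.7, -0.5, 1.8]
finger_gap: 0.0132
tcp along 0.2926243044034572 [0.58581009 0.26861352 0.26569804] [-1.57141440e+00 -4.29056432e-04 -4.17848950e-02] [ 0.68965029 -0.45559516  1.75855565]
```

View pics/w15z.png

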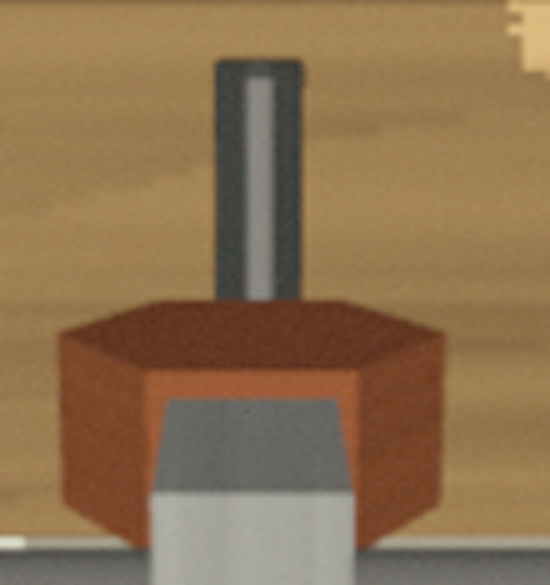

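Run:
```python
from h import *
c=list(np.load('c15.npy',allow_pickle=True));e=np.array([.0414,.9991,0])
P=lambda x,y:(270+x/5,150+y/4.5)
for n,q,z in(('fin',P(260,80),.048),('fin2',P(259,290),.048),('blk',P(251.5,302),.084),('blkmid',P(252.5,337),.104),('brL',P(151,492),.185),('brR',P(354,492),.185)):
    print(n,un('',*q,z,c)@e)
```

```text
fin 0.29475170704293024
fin2 0.2946446230585344
blk 0.2935489825221881
blkmid 0.2936673557332977
brL 0.2856125710576521
brR 0.3016420789456934
```

```bash
python3 -m inch '[0,0,0.028,0,0,0,1, 0,0,0,0,0,0,1]' 40
python3 - <<'E'
from h import *
s,R,p=tool();print('tcp along',p@[.0414,.9991,0],p,s['tcp_rot'],s['ft_force'])
E
python3 -m inch '[0,0,0,0,0,0,0.85, 0,0,0,0,0,0,0.72,0,0,0,0,0,0,0.72,0,0,0,0,0,0,0.72]' 40
python3 - <<'E'
from h import *
np.save('c16.npy',np.array(cal('wrist'),dtype=object),allow_pickle=True)
im=arm.grab_frame('wrist')[:,:,::-1]
cv2.imwrite('pics/w16.png',im)
cv2.imwrite('pics/w16z.png',cv2.resize(im[150:280,270:380],None,fx=5,fy=4.5,interpolation=cv2.INTER_CUBIC))
E
```

```text
t: 19.35
tool_pos: [0.5858, 0.2693, 0.2656]
tcp_rot: [-1.573, -0.0, -0.042]
ft_force: [0.9, -0.5, 3.0]
finger_gap: 0.0134
tcp along 0.29326221257329904 [0.58583685 0.26925089 0.26564075] [-1.57291260e+00 -8.47328514e-05 -4.17782819e-02] [ 0.88804141 -0.51076716  3.00801124]
t: 19.85
tool_pos: [0.5848, 0.2698, 0.2643]
tcp_rot: [-1.572, 0.003, -0.042]
ft_force: [-0.3, 0.1, -0.2]
finger_gap: 0.024
```

View pics/w16.png

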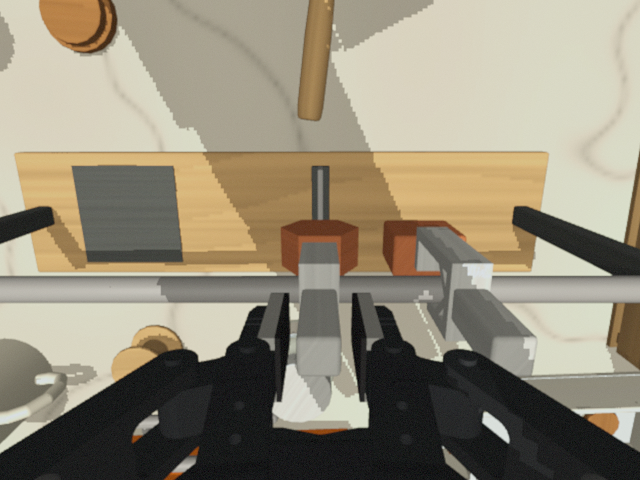

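View pics/w16z.png

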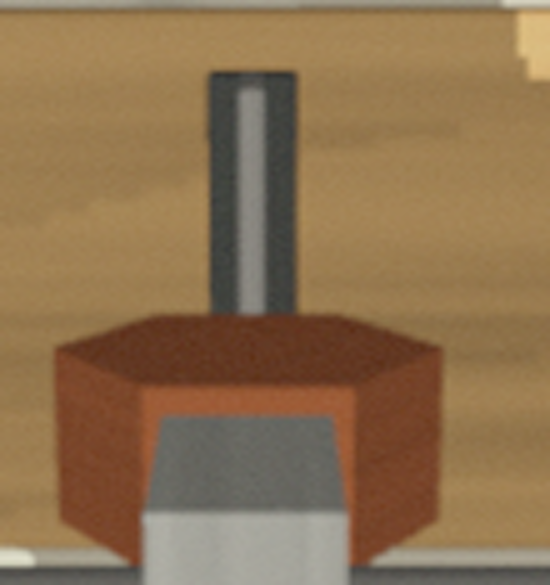

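Run:
```python
from h import *
c=list(np.load('c16.npy',allow_pickle=True));e=np.array([.0414,.9991,0])
P=lambda x,y:(270+x/5,150+y/4.5)
for n,q,z in(('fin',P(252,95),.048),('fin2',P(251,300),.048),('blk',P(247,317),.084),('blkmid',P(249,349),.104),('brL',P(143,512),.185),('brR',P(349,512),.185)):
    print(n,un('',*q,z,c)@e)
```

```text
fin 0.29459506322206325
fin2 0.2944482895013572
blk 0.2939832632610548
blkmid 0.29428272703686853
brL 0.28613575619889253
brR 0.3023183572087565
```

```bash
python3 -m inch '[0,-0.1,0,0,0,0,0.7, 0,-0.4,0,0,0,0,0.7, 0,-0.8,0,0,0,0,0.7,0,-0.8,0,0,0,0,0.7,-0.6,-0.4,-0.5,0,0,0,0.7,-0.9,0,-0.6,0,0,0,0.7,-0.9,0,-0.6,0,0,0,0.7,0,0,0,0,0,0,0.7]' 40
python3 - <<'E'
from h import *
print(arm.sense())
np.save('c17.npy',np.array(cal('wrist'),dtype=object),allow_pickle=True)
cv2.imwrite('pics/w17.png',arm.grab_frame('wrist')[:,:,::-1])
s=arm.grab_frame('side')[:,:,::-1]
cv2.imwrite("pics/s17.png",cv2.resize(s[140:340,140:400],None,fx=3,fy=3,interpolation=cv2.INTER_CUBIC))
s=arm.grab_frame('top')[:,:,::-1]
cv2.imwrite("pics/t17.png",s)
E
```

```text
t: 20.9
tool_pos: [0.4593, 0.1887, 0.4033]
tcp_rot: [-1.568, -0.007, -0.042]
ft_force: [0.4, 0.7, 0.9]
finger_gap: 0.0258
{'t': 20.9, 'q': array([ 3.65872286e-01,  1.17945282e-01,  1.80476188e+00, -2.50612736e-04,
        1.21158157e+00, -1.16326455e+00]), 'joint_velocities': array([ 0.00497101,  0.0164199 , -0.07948425,  0.00386274, -0.01888497,
        0.0018362 ]), 'tau': array([ -0.18667419, -39.76573348, -28.49657357,  -0.05253287,
         0.266369  ,  -0.0700977 ]), 'tool_pos': array([0.4593051 , 0.18865599, 0.40330227]), 'tcp_rot': array([-1.56811741, -0.00679898, -0.04158135]), 'ft_force': array([0.36669579, 0.6771512 , 0.90954748]), 'torque': array([ 0.00354668, -0.03560437,  0.01993316]), 'finger_gap': 0.02580821034378313}
```

View pics/w17.png

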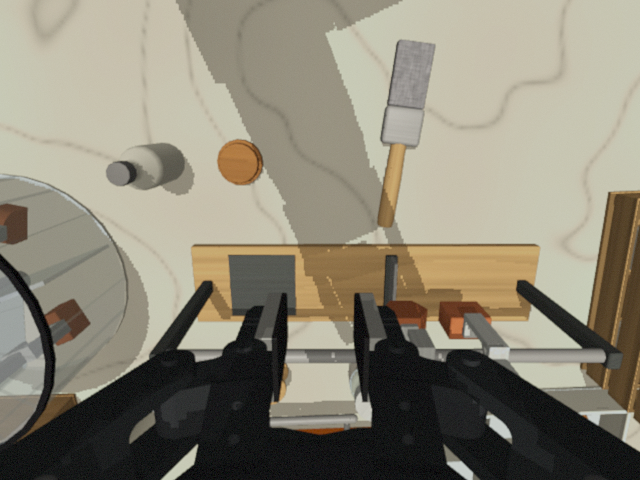

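View pics/s17.png

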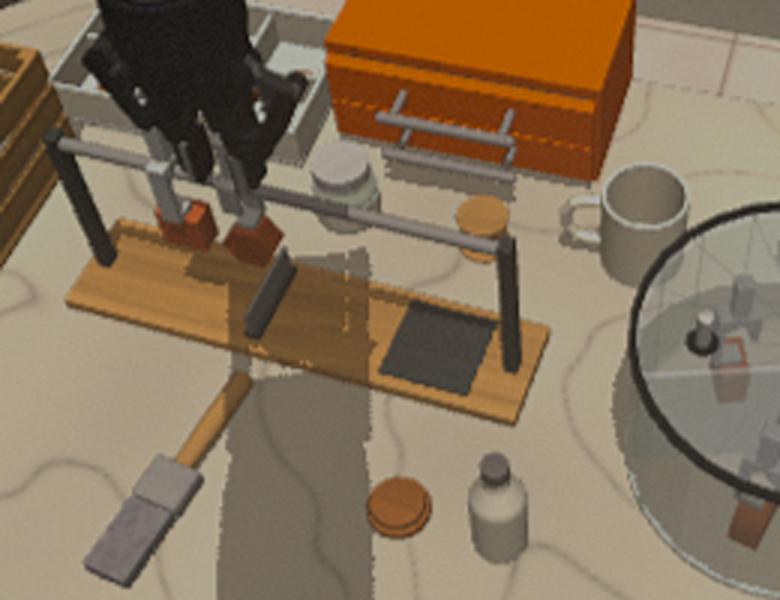

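View pics/t17.png

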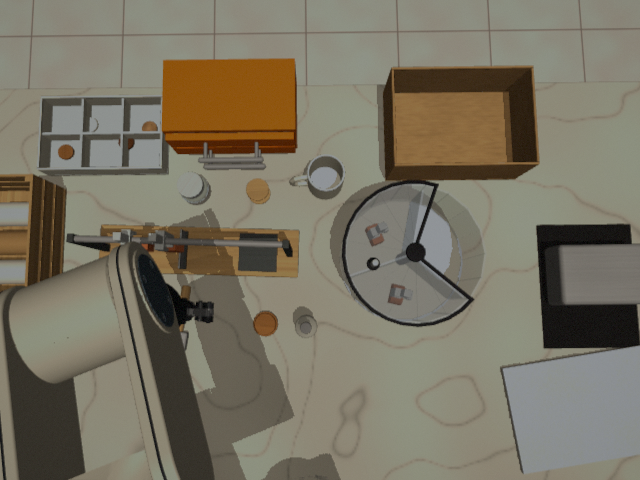

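Run:
```python
import cv2,numpy as np
a=cv2.imread('pics/top0.png')[215:275,60:215];b=cv2.imread('pics/t17.png')[215:275,60:215]
cv2.imwrite('pics/cmp.png',cv2.resize(np.vstack([a,b]),None,fx=5,fy=5,interpolation=cv2.INTER_CUBIC))
```

```text
(no output)
```

View pics/cmp.png

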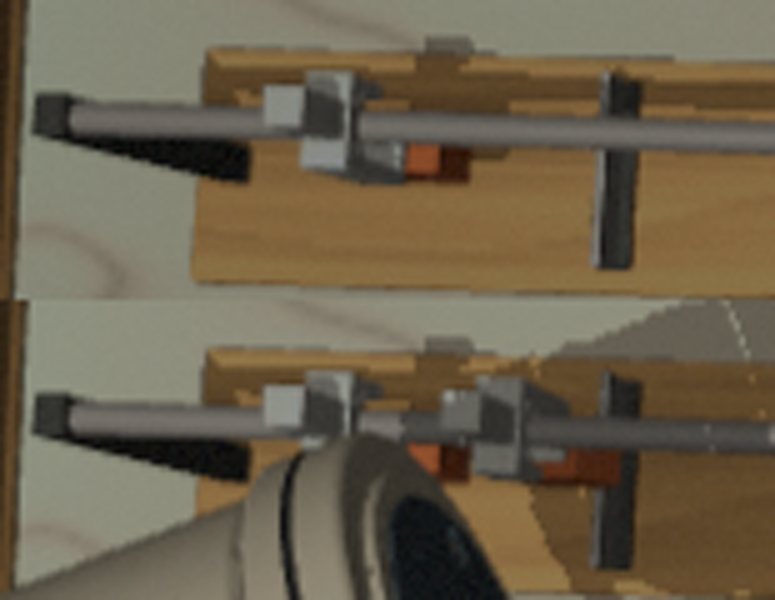

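```bash
python3 - <<'E'
from h import *
T=cal('top');e=np.array([.0414,.9991,0])
for u,v in((60+459/5,215+410/5-60),(60+283/5,215+106/5)): print(un('',u,v,.225,T),un('',u,v,.225,T)@e)
E
python3 -m inch '[0,0,0,0,0,0,0.7,0,0,0,0,0,0,0.7,0,0,0,0,0,0,0.7,0,0,0,0,0,0,0.7]'
python3 - <<'E'
from h import *
t=arm.grab_frame('top')[:,:,::-1];b=cv2.imread('pics/t17.png')
print('diff',np.abs(t[215:275,60:215].astype(int)-b[215:275,60:215]).max(), arm.sense()['t'])
arm.sign_off()
E
```

```text
[0.58187683 0.26842285 0.225     ] 0.2922709685018804
[0.58393576 0.32765774 0.225     ] 0.3515377883452283
t: 21.55
tool_pos: [0.4652, 0.1919, 0.4028]
tcp_rot: [-1.567, -0.008, -0.04]
ft_force: [-0.3, 0.4, 0.8]
finger_gap: 0.0254
diff 107 21.6
the job is handed in; nothing more can be done
```

The job is done and handed in at about 21.6 s. I turned the cover by its peg until the opening was over the hexagonal hanger and lifted that hanger out. I hooked it onto the bar above the loading plate, slid it along the bar to the fin without lifting it, let go and backed off.

**Last checks**
- **Cover:** after turning, the opening was centred on the hexagonal hanger within about 1–2°, measured from both the top and wrist cameras.
- **Seating:** the downward push met firm resistance, about 39 N, at the expected hanging height. The TCP height then stayed within about 0.1 mm of that all along the slide.
- **Centring over the fin:** the wrist camera put the hanger within about 0.5 mm of the fin after release. The top camera put it about 1.2 mm past it. Both are within the calibration tolerance.
- **Other things:** the neighbour hanger shows at the same place in the top view before and after. The other two hangers and the bystanders looked unmoved by eye. I did not measure them.

**A check that disagreed**
- The final frame-to-frame comparison of the rail area was not clean: one pixel differed by 107 levels. I think this is the arm, which was in the crop and drifted about 6 mm between the two frames. I did not check this before handing in.

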